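# Put the spacer collars away in the dial store

## Task

Put every spacer collar lying on the planer away in the dial store: turn the cap by its peg until its window is over the compartment of the collar's colour and thread the collar, neck up, down the post fully home, the wide one underneath where a colour has both. Afterwards turn the cap so that the window stands over the steel plate and the store is shut against chips; leave the sanding block, the knotty off-cut and the wax tin where they are.

Things in the scene. Friction and masses are not known exactly. Their poses are not given: they have to be found in the camera images.
- red_wide: red plastic spacer collar with a wide flange (66 mm across, 8 mm thick); on the flange a round neck 28 mm across to grip, 20 mm tall; 28 mm tall in all; bore 20 mm right through. It starts neck up on the left of the planer top. Origin: centre of the flange's underside, z up along the neck. May be absent.
- red_narrow: red plastic spacer collar with a narrow flange (50 mm across, 8 mm thick); on the flange a round neck 28 mm across to grip, 20 mm tall; 28 mm tall in all; bore 20 mm right through. It starts neck up on the left of the planer top. Origin: centre of the flange's underside, z up along the neck. May be absent.
- yellow_wide: yellow plastic spacer collar with a wide flange (66 mm across, 8 mm thick); on the flange a round neck 28 mm across to grip, 20 mm tall; 28 mm tall in all; bore 20 mm right through. It starts neck up on the left of the planer top. Origin: centre of the flange's underside, z up along the neck. May be absent.
- yellow_narrow: yellow plastic spacer collar with a narrow flange (50 mm across, 8 mm thick); on the flange a round neck 28 mm across to grip, 20 mm tall; 28 mm tall in all; bore 20 mm right through. It starts neck up on the left of the planer top. Origin: centre of the flange's underside, z up along the neck. May be absent.
- blue_wide: blue plastic spacer collar with a wide flange (66 mm across, 8 mm thick); on the flange a round neck 28 mm across to grip, 20 mm tall; 28 mm tall in all; bore 20 mm right through. It starts neck up on the left of the planer top. Origin: centre of the flange's underside, z up along the neck. May be absent.
- blue_narrow: blue plastic spacer collar with a narrow flange (50 mm across, 8 mm thick); on the flange a round neck 28 mm across to grip, 20 mm tall; 28 mm tall in all; bore 20 mm right through. It starts neck up on the left of the planer top. Origin: centre of the flange's underside, z up along the neck. May be absent.
- dial_store: round grey drum, 286 mm across its foot, fixed on the right half of the planer; origin: centre of its underside, on the cap's axis. Four stations 78 mm from the axis, anticlockwise from above from its own +x: red, yellow, blue compartment (coloured floor and rim band), then the closed station, a dark steel plate. On it the clear cap, 260 mm across, 65 to 70 mm above the planer
- seat_red (a point): seat of the red compartment: the foot of its post, on the compartment floor, 5 mm above the planer top. The post is upright, 14 mm thick, its tapered tip 57 mm above the seat (3 mm below the cap). Two collars stacked reach 56 mm above the seat; the last centimetres of a collar's way are guided by the post.
- seat_yellow (a point): seat of the yellow compartment: the foot of its post, on the compartment floor, 5 mm above the planer top. The post is upright, 14 mm thick, its tapered tip 57 mm above the seat (3 mm below the cap). Two collars stacked reach 56 mm above the seat; the last centimetres of a collar's way are guided by the post.
- seat_blue (a point): seat of the blue compartment: the foot of its post, on the compartment floor, 5 mm above the planer top. The post is upright, 14 mm thick, its tapered tip 57 mm above the seat (3 mm below the cap). Two collars stacked reach 56 mm above the seat; the last centimetres of a collar's way are guided by the post.
- window (a point): centre of the cap's only opening, 78 mm from the axis, at the cap's top: a white-edged sector 72 degrees wide, from 30 to 124 mm from the axis. Over a compartment it lets a collar and the fingers round its neck go down inside. The cap turns without end and stays where it is left (about 1 N at its handle)
- cap_handle (a point): handle on the cap: upright black round peg 18 mm thick, standing 70 to 115 mm above the planer top, 95 mm from the axis, opposite the window. This point is on the peg's axis, 95 mm above the planer. Grip it from above and lead it round the axis; it may turn between the fingers
- closed_mark (a point): middle of the closed station (steel plate), 78 mm from the axis, at the height of the cap's top: the cap is shut when the window stands over this point
- sanding_block: bystander: brown sanding block, 51x78x30 mm, origin at the centre of its underside
- offcut_knot: bystander: light wood off-cut with a dark knot, 45x100x45 mm, origin at the centre of its underside
- wax_tin: bystander: round wax tin, 75 mm across, 33 mm tall, origin at the centre of its underside
Things that resemble listed ones, but are neither listed nor needed, are in the scene too. Leave any turquoise look-alike of the red_wide alone.

How it is judged (in metres and radians):
At the end, for the whole second after the job is handed in: Each collar present is on its colour's post (within 6 mm of its axis), upright within 0.12 rad, at rest and home: wide ones within 4 mm of the seat, narrow ones within 4 mm of the seat or of the top of the wide one below. The window is within 10 mm of the closed mark (horizontal distance between each of red_wide, red_narrow and seat_red below 0.006 m and angle between each of red_wide, red_narrow, yellow_wide, yellow_narrow, blue_wide, blue_narrow's own z axis and vertical below 0.12 rad and z of red_wide in the frame of seat_red between -0.004 and 0.004 m and linear speed of each of red_wide, red_narrow, yellow_wide, yellow_narrow, blue_wide, blue_narrow below 0.02 m/s and z of red_narrow in the frame of seat_red above -0.004 m and (z of red_narrow in the frame of seat_red below 0.004 m or z of red_narrow in the frame of seat_red between 0.024 and 0.032 m) and horizontal distance between each of yellow_wide, yellow_narrow and seat_yellow below 0.006 m and z of yellow_wide in the frame of seat_yellow between -0.004 and 0.004 m and z of yellow_narrow in the frame of seat_yellow above -0.004 m and (z of yellow_narrow in the frame of seat_yellow below 0.004 m or z of yellow_narrow in the frame of seat_yellow between 0.024 and 0.032 m) and horizontal distance between each of blue_wide, blue_narrow and seat_blue below 0.006 m and z of blue_wide in the frame of seat_blue between -0.004 and 0.004 m and z of blue_narrow in the frame of seat_blue above -0.004 m and (z of blue_narrow in the frame of seat_blue below 0.004 m or z of blue_narrow in the frame of seat_blue between 0.024 and 0.032 m) and horizontal distance between window and closed_mark below 0.01 m); the robot touches nothing.
It fails at once if the sanding block is pushed more than 3 cm away (distance of sanding_block from where it was at the start of the episode above 0.03 m).
It fails at once if the offcut knot is pushed more than 3 cm away (distance of offcut_knot from where it was at the start of the episode above 0.03 m).
It fails at once if the wax tin is pushed more than 3 cm away (distance of wax_tin from where it was at the start of the episode above 0.03 m).
Of red_wide, red_narrow, yellow_wide, yellow_narrow, blue_wide, blue_narrow only 3 to 5 are there at a start; the rules pass over those that are not, and their reading is None.
At some moment in a run one of red_wide, red_narrow, yellow_wide, yellow_narrow, blue_wide, blue_narrow may be knocked a few centimetres aside while the robot is not near it.
It also fails if it takes over 210 s, if anything falls off the work surface, if the arm or the gripper's body presses on something with over 40 N, if the wrist force passes 120 N, or if a joint passes its speed limit or range.

## Robot

A 6-joint arm with a two-finger parallel gripper is mounted at the origin on a cart in front of the work surface, level with it; the furniture and walls round the work are solid. World frame = base frame: x ahead of the robot, y to its left, z up, the work surface at z = 0. Lengths are in mm, angles in rad, forces in N, time in s.
With the tool pointing down it reaches from about 400 to 825 mm from the base axis. Payload 7 kg.
Tool frame: the origin (TCP) lies midway between the tips of the shut fingers; the grasp point (between the pads) lies 19 mm behind it (tcp_to_grasp is the distance from the TCP to the grasp point, in mm); z points along the fingers, y is the line along which they close (so a half turn about z gives the same grasp; the last joint's range is limited). The gripper opens to 88 mm and grips with 3 to 60 N. Pads are 19 mm wide; open, the fingers measure 130 mm over their backs; the gripper's body (78 mm by 193 mm) begins 47 mm behind the grasp point.
Start: joints at [1.558, 0.359, 0.012, 0, -1.224, -0.288], TCP at [200.001, 644.666, 226.561] pointing down, gripper open.
Joint ranges: [-3.07, 3.07], [-1.43, 2.12], [-1.02, 1.25], [-3.03, 1.67], [-3.05, -0], [-3.03, 3.03]. Speed limits (rad/s): [2.39, 2.39, 3.01, 3.14, 3.14, 3.14].

## Interface

Orientations are given as a 3x3 rotation matrix whose columns are the frame's x, y, z axes.
In Python, from cell import state, camera, finish_job, boxes_of, silhouettes, tcp_to_grasp gives the robot as it stands.
- The arm moves only by the tool move_arm, never from a script. Its arguments are lists of equal length, an entry for each row: "slide": the shift along the tool's x, y, z in m, a list of three; "rot": the turn, a rotation vector about the tool's x, y, z in degrees, a list of three; "claw": the opening in per cent of the stroke, from 0 (shut) to 100 (fully open). In form: {"slide": [[tx, ty, tz], ...], "rot": [[rx, ry, rz], ...], "claw": [claw, ...]}. A call has 1 to 12 rows; each row shifts and turns the commanded pose from where the row before left it, along the tool's axes as they then stand; what a row does not reach is not made up. A row lasts 1/12 s, in which the tool goes at most 41.7 mm and 7.16 degrees, less where a joint would pass 70% of its speed; a pose out of reach is approached as far as the arm can. A call with a gripper value outside its range is refused whole. The fingers move at their own pace and stop on an object; "grip_force" is the grip in N (left out, the last holds). Time passes only in rows, so rows that do not move let the fingers close. It gives the time, the measured TCP pose, the force, the opening and the grip force at its end, in the units of the state.
- state(): the state, without advancing time (a new reading comes with each control period).
- camera(name): name is "scene" or "top"; returns a dict with "image" (420x560x3 uint8, blue, green, red), "depth" (420x560 float32, mm along the optical axis (not along the pixel's ray), 0 where there is no reading), "vfov" (degrees; the focal length in pixels is half the picture's height over the tangent of half this angle, whatever the lens; pixels are square), "cx", "cy" (the principal point, pixels), "xyz" and "rotation" of the camera in the world. Camera axes: x right, y down, z forward; pixel columns grow to the right and rows downward; lengths in mm; the calibration is good to about 2 mm. A picture is of the moment at which its call begins.
- finish_job(): hands the job in; it is judged then, once.
Trained networks look in a picture, given as the dict that the camera call returned (one of the last four; its "shot" number tells which), for a name from the list of things; names that differ only in an ending like _2 or _b are one class to them, and where a whole thing is asked for, a point or a joint stands for the part that bears it (a point fixed in the world has none). Each returns a list of dicts, best first, with "confidence" (0 to 1); they miss things now and then, are a little off and sometimes report something else, mostly with a low value. They report only what shows in the picture. A call takes as long as a camera call. They do not tell look-alikes from the thing itself.
- boxes_of(picture, query): "position" ([column, row] in pixels, amid what is visible of it).
- silhouettes(picture, query): "region" (420x560 bool, what is visible of it) and "position" ([column, row] in pixels, amid what is visible of it).
The state is a dict: "t": time; "joint_pos": joint angles; "qd": joint speeds; "tau": joint torques, N m; "position": TCP position; "tcp_rot": TCP orientation; "contact_force": force on the tool from outside, world axes, zero at the start; "wrist_torque": the same for the moment, N m; "width": finger opening in mm; "grasp_force": force on a finger pad.
Only numpy, scipy, OpenCV 4.12 (cv2) and the standard library are available. Lean on these libraries where they do the work, as an engineer would, in place of code of your own. Each camera call takes 0.05 s, during which the arm holds its last target. There are 200 camera calls.

## Working session

There is one attempt and no reset: what is moved stays moved. The work goes in short steps, Python scripts to look and compute and a tool call to move; the robot and the scene stay as the last step left them, time stands still between calls to the robot, and variables do not carry over. Pictures are saved under pics/ and viewed, at most 14 in all, crops included, and the job is handed in when it is done.

Besides the shell and the picture viewer there is one more tool, called after "Request:" as name(argument=value, ...) on one line, values as JSON. move_arm: Moves the arm, as the interface text tells. Its arguments: {"type":"object","properties":{"slide":{"type":"array"},"rot":{"type":"array"},"claw":{"type":"array"},"grip_force":{"type":"number"}},"required":["slide","rot","claw"]}

```bash
ls; mkdir -p pics; cat > h.py <<'E'
import numpy as np, cv2
from cell import state, camera, finish_job, boxes_of, silhouettes, tcp_to_grasp
def f(p): return p["image"].shape[0]/2/np.tan(np.radians(p["vfov"])/2)
def ray(p,uv):
    return np.array(p["rotation"])@np.array([(uv[0]-p["cx"])/f(p),(uv[1]-p["cy"])/f(p),1.0])
def atz(p,uv,z):
    r=ray(p,uv);o=np.array(p["xyz"]);return o+r*(z-o[2])/r[2]
def cloud(p):
    h,w=p["depth"].shape;u,v=np.meshgrid(np.arange(w),np.arange(h))
    c=np.stack([(u-p["cx"])/f(p),(v-p["cy"])/f(p),np.ones_like(u)],-1)*p["depth"][...,None]
    return c@np.array(p["rotation"]).T+np.array(p["xyz"])
def proj(p,X):
    c=np.array(p["rotation"]).T@(np.array(X)-np.array(p["xyz"]));return c[:2]/c[2]*f(p)+[p["cx"],p["cy"]]
E
python3 - <<'E'
from h import *
s=state();print(s["t"],s["position"],s["tcp_rot"],s["width"],tcp_to_grasp)
for n in("top","scene"):
    p=camera(n);cv2.imwrite(f"pics/{n}0.png",p["image"]);print(n,p["xyz"],p["vfov"],np.round(p["rotation"],3).tolist())
    C=cloud(p)
    for q in["red_wide","red_narrow","yellow_wide","yellow_narrow","blue_wide","blue_narrow","dial_store","window","cap_handle","sanding_block","offcut_knot","wax_tin"]:
        for d in silhouettes(p,q):
            m=d["region"]&(p["depth"]>0)
            c=C[m];z=np.percentile(c[:,2],95) if len(c) else 0
            t=c[c[:,2]>z-6] if len(c) else c
            print(q,round(d["confidence"],2),np.round(d["position"]),m.sum(),"med",np.round(np.median(c,0)) if len(c) else None,"top",np.round((t.max(0)+t.min(0))/2) if len(t) else None,"ext",np.round(np.ptp(c,0)) if len(c) else None)
E
```

```text
pics
0.0 [199.87366262 644.19571056 225.61007836] [[ 9.55061156e-01 -2.96408607e-01 -3.55837191e-04]
 [-2.96408784e-01 -9.55059756e-01 -1.64195726e-03]
 [ 1.46844484e-04  1.67364287e-03 -9.99998589e-01]] 87.20012455995241 18.8
top [ 452.15542587   92.08450559 1456.9581474 ] 57.903449014165325 [[-0.013, -0.995, 0.095], [-1.0, 0.012, -0.01], [0.009, -0.095, -0.995]]
red_wide 0.82 [143. 244.] 216 med [458. 592.   8.] top [458. 594.  29.] ext [61. 61. 40.]
red_wide 0.74 [219. 247.] 251 med [450. 315.   7.] top [449. 315.  26.] ext [65. 69. 41.]
red_wide 0.73 [111. 245.] 251 med [456. 708.   8.] top [458. 710.  28.] ext [64. 69. 37.]
red_narrow 0.62 [432. 203.] 432 med [ 613. -492.   44.] top [ 616. -497.   49.] ext [103.  96.  57.]
yellow_wide 0.61 [242. 218.] 226 med [549. 212.   7.] top [551. 210.  28.] ext [62. 62. 42.]
blue_narrow 0.52 [230. 195.] 114 med [641. 243.   9.] top [642. 246.  27.] ext [47. 47. 33.]
dial_store 0.59 [338. 226.] 3286 med [ 526. -147.   70.] top [ 537. -163.   95.] ext [258. 262. 120.]
dial_store 0.58 [343. 223.] 4537 med [ 535. -158.   68.] top [ 537. -162. 
[... 1621 characters left out ...]
 [309. 292. 115.]
cap_handle 0.65 [229. 196.] 59 med [476. 411.  11.] top [477. 416.  29.] ext [41. 48. 33.]
sanding_block 0.62 [354. 326.] 380 med [ 488. -508.   29.] top [ 493. -503.   34.] ext [83. 75. 44.]
sanding_block 0.32 [309. 260.] 3615 med [ 513. -189.   66.] top [ 533. -165.   92.] ext [330. 325. 128.]
offcut_knot 0.98 [379. 307.] 409 med [ 600. -505.   43.] top [ 612. -500.   48.] ext [123.  87.  59.]
offcut_knot 0.65 [230. 194.] 66 med [476. 414.  11.] top [477. 420.  29.] ext [54. 59. 39.]
offcut_knot 0.62 [310. 260.] 3596 med [ 513. -189.   66.] top [ 533. -165.   92.] ext [328. 318. 128.]
wax_tin 0.44 [297. 194.] 173 med [727. 236.  29.] top [731. 238.  36.] ext [83. 85. 38.]
```

```bash
python3 - <<'E'
import cv2
i=cv2.imread("pics/top0.png");cv2.imwrite("pics/c0.png",cv2.resize(i[130:290,80:300],None,fx=3.6,fy=3.6,interpolation=cv2.INTER_CUBIC))
cv2.imwrite("pics/c1.png",cv2.resize(i[160:290,260:470],None,fx=3.8,fy=3.8,interpolation=cv2.INTER_CUBIC))
E
```

```text
(no output)
```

View pics/c0.png

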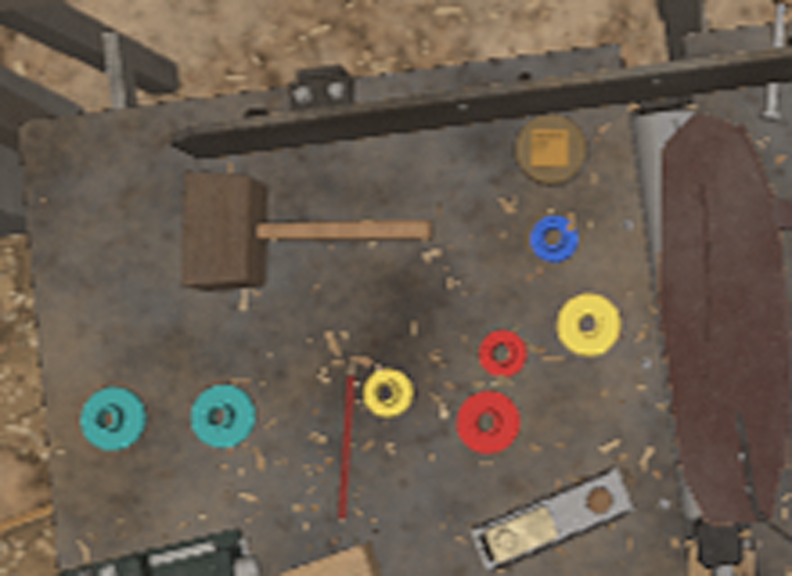

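View pics/c1.png

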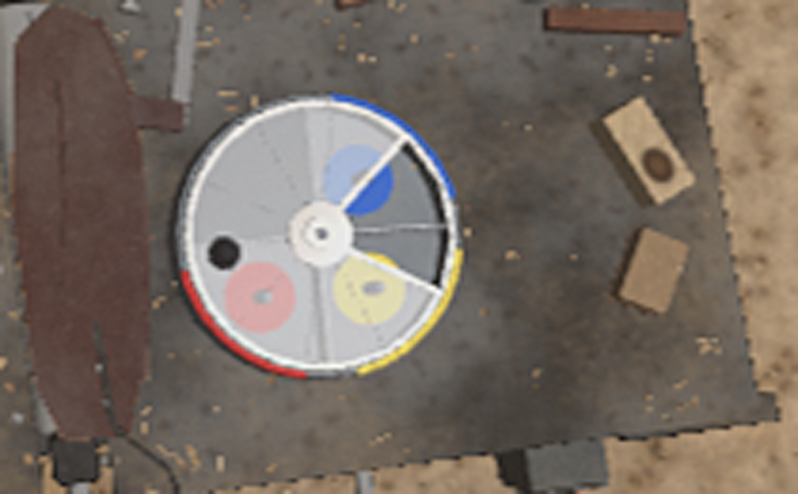

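```bash
cat >> h.py <<'E'
R={"red":((0,0,0),),}
def cmask(p,col):
    h=cv2.cvtColor(p["image"],cv2.COLOR_BGR2HSV);H,S,V=h[...,0].astype(int),h[...,1],h[...,2]
    lo,hi={"yellow":(22,34),"blue":(105,125),"red":(-6,6)}[col]
    Hh=np.where(H>150,H-180,H) if col=="red" else H
    return (Hh>=lo)&(Hh<=hi)&(V>90),S
def collars(p,ymin=100):
    C=cloud(p);out=[]
    for col in("red","yellow","blue"):
        m,S=cmask(p,col);m=m&(S>140)
        n,l,st,ce=cv2.connectedComponentsWithStats(m.astype(np.uint8))
        for i in range(1,n):
            if st[i,4]<25:continue
            mm=l==i
            c=np.argwhere(mm)[:,::-1].astype(np.float32)
            h=cv2.convexHull(c);(u,v)=np.array([h[:,0].min(0),h[:,0].max(0)]).mean(0)
            P=atz(p,(u,v),8)
            if P[1]<ymin or P[0]>800:continue
            q=C[mm];t=q[q[:,2]>20]
            out.append((col,st[i,4],np.round([u,v],1),np.round(P,1),np.round((t.max(0)+t.min(0))/2,1) if len(t) else None))
    return out
E
python3 - <<'E'
from h import *
from scipy.optimize import least_squares
for n in("top","scene"):
    p=camera(n)
    for o in collars(p):print(n,*o)
    C=cloud(p);X=C.reshape(-1,3)
    r=X[(abs(X[:,2]-69)<5)&(np.hypot(X[:,0]-535,X[:,1]+158)<150)]
    h=cv2.convexHull(r[:,:2].astype(np.float32))[:,0]
    s=least_squares(lambda a:np.hypot(*(h-a[:2]).T)-a[2],[535,-158,130],loss="soft_l1");print("cap",s.x,np.median(r[:,2]))
    pg=X[(X[:,2]>95)&(X[:,2]<135)&(np.hypot(X[:,0]-535,X[:,1]+158)<150)]
    print("peg",len(pg),(pg.max(0)+pg.min(0))/2,pg.max(0)-pg.min(0))
    for col in("red","yellow","blue"):
        m,S=cmask(p,col);m=m&(S>55)
        g=np.argwhere(m)[:,::-1];P=np.array([atz(p,u,5) for u in g])
        k=np.hypot(P[:,0]-s.x[0],P[:,1]-s.x[1])<112
        P=P[k]
        if len(P):
            c=(P.max(0)+P.min(0))/2;d=c[:2]-s.x[:2];print(col,len(P),c,P.mean(0),np.hypot(*d),np.degrees(np.arctan2(d[1],d[0])))
    if n=="top":
        for y in range(740,-330,-60):
            k=(abs(X[:,1]-y)<30)&(X[:,0]>350)&(X[:,0]<760);print(y,np.round(X[k,2].max()),end="; ")
E
```

```text
top red 119 [219. 228.] [518.7 303.5   8. ] [492.6 202.3 739. ]
top red 37 [176. 246.] [452.5 466.1   8. ] None
top red 222 [215. 247.] [446.9 318.5   8. ] [448.8 315.9  26.9]
top yellow 208 [243. 220.] [548.1 212.    8. ] [507.1 156.9 738.8]
top yellow 121 [187.5 239. ] [478.4 422.9   8. ] [472.7 264.1 739.2]
top blue 99 [233.5 196. ] [641.  248.1   8. ] [642.7 246.   25.2]
cap [ 535.01591974 -163.88703751  136.76273632] 69.50315573094417
peg 22 [518.36958387 -69.40653309 109.99446372] [17.55736966 13.83045223 15.15398961]
red 59 [ 475.5733198  -111.85210143    5.        ] [ 477.93348361 -109.55401948    5.        ] 79.00036240587455 138.80170607930597
yellow 30 [ 485.59414    -222.90839006    5.        ] [ 491.70963227 -229.99388706    5.        ] 76.98072725621402 -129.94126501039625
blue 102 [ 591.36257036 -220.69931332    5.        ] [ 580.63828498 -229.07914502    5.        ] 80.01612162298565 -45.23575875063735
740 30.0; 680 30.0; 620 116.0; 560 122.0; 500 124.0; 440 123.0; 380 116.0; 320 34.0; 260 43.0; 200 45.0; 140 33.0; 80 1457.0; 20 43.0; -40 118.0; -100 118.0; -160 85.0;
[... 161 characters left out ...]
ene yellow 88 [229.5 191.5] [478.7 428.1   8. ] [ 100.1 -396.6  681.9]
scene yellow 29 [294.5 191. ] [751.7 275.7   8. ] [734.8 252.9  29.8]
scene yellow 138 [264.5 211.5] [547.1 211.2   8. ] [548.6 207.4  25.6]
scene blue 55 [277.  200.5] [639.2 253.3   8. ] [636.8 243.1  26.1]
cap [ 531.55852843 -167.03849556  137.12631904] 69.54554513931885
peg 25 [515.20008781 -73.09252708 105.79731999] [19.44330729 16.28136204 21.56618291]
yellow 283 [ 487.3637325 -213.0265143    5.       ] [ 478.64298017 -224.10137589    5.        ] 63.781485207392606 -133.86086321742877
blue 114 [ 600.69447488 -212.10749966    5.        ] [ 598.38203845 -206.3720277     5.        ] 82.52874786040512 -33.09991137405075
```

```bash
python3 - <<'E'
from h import *
from scipy.optimize import least_squares
p=camera("top");hsv=cv2.cvtColor(p["image"],cv2.COLOR_BGR2HSV)
C0=np.array([534,-166.])
def pts(m,z):
    g=np.argwhere(m)[:,::-1];return np.array([atz(p,u,z)[:2] for u in g])
w=(hsv[...,2]>185)&(hsv[...,1]<40);w[:150]=0;w[300:]=0
P=pts(w,70);r=np.hypot(*(P-C0).T)
ring=P[(r>115)&(r<140)];s=least_squares(lambda a:np.hypot(*(ring-a[:2]).T)-a[2],[*C0,127],loss="soft_l1",f_scale=2);print("ring",len(ring),s.x)
c=s.x[:2]
hub=P[r<45];print("hub",len(hub),(hub.max(0)+hub.min(0))/2,np.median(hub,0),np.ptp(hub,axis=0))
X=cloud(p);d=np.hypot(X[...,0]-c[0],X[...,1]-c[1]);k=(d<30)&(p["depth"]>0);print("hub z",np.percentile(X[k][:,2],[5,50,95,100]))
b=(hsv[...,2]<45);Q=pts(b,113);rq=np.hypot(*(Q-c).T);a=np.degrees(np.arctan2(*(Q-c).T[::-1]))
pg=Q[(rq>75)&(rq<120)&(a>80)&(a<120)];m=(pg.max(0)+pg.min(0))/2;v=m-c;print("peg",len(pg),m,pg.mean(0),np.ptp(pg,axis=0),np.hypot(*v),np.degrees(np.arctan2(v[1],v[0])))
# rim band angles at z~64, strong saturation
for col,S0 in(("red",120),("yellow",120),("blue",120)):
    mm,S=cmask(p,col);B=pts(mm&(S>S0),64);rb=np.hypot(*(B-c).T);B=B[(rb>128)&(rb<150)];an=np.degrees(np.arctan2(*(B-c).T[::-1]))%360;print(col,"band",len(B),an.min(),an.max(),(an.min()+an.max())/2,np.median(rb))
    F=pts(mm&(S>40),5);rf=np.hypot(*(F-c).T);F=F[rf<118];print("  floor",len(F),(F.max(0)+F.min(0))/2,np.ptp(F,axis=0))
E
```

```text
ring 593 [ 536.72355329 -163.78718128  125.27126785]
hub 316 [ 534.07190687 -162.53774981] [ 528.67938383 -163.23702022] [84.58994544 80.44603482]
hub z [67.80944922 74.05446863 81.10550124 85.9825518 ]
peg 12 [516.57281383 -63.85840413] [514.26219002 -61.30573147] [21.35493162 17.72951177] 101.94024133464659 101.40086147092012
red band 96 104.99975929906374 172.31101418930186 138.6553867441828 471.1524260219985
  floor 236 [ 477.43635374 -110.03058736] [64.98084312 65.389251  ]
yellow band 64 195.44434483645304 261.3722000902769 228.408272463365 756.3410773074163
  floor 221 [ 485.56961005 -221.11937158] [68.81650439 65.60325592]
blue band 65 284.90809535327685 351.83962886910945 318.37386211119315 136.8068351924088
  floor 221 [ 593.30507403 -215.33154179] [69.8200986  69.71481727]
```

Request:
move_arm(slide=[[0, 0, 0], [0, 0, 0], [0, 0, 0], [0, 0, 0], [0, 0, 0], [0, 0, 0]], rot=[[0, 0, -7], [0, 0, -7], [0, 0, -3.24], [0, 0, 0], [0, 0, 0], [0, 0, 0]], claw=[40, 40, 40, 40, 40, 40], grip_force=10)

```text
t: 1.95
position: [200.0, 644.7, 226.6]
tcp_rot: [[1.0, -0.002, 0.0], [-0.002, -1.0, -0.0], [0.0, 0.0, -1.0]]
contact_force: [-0.5, 0.1, -0.4]
width: 53.3
grasp_force: 0.0
```

Request:
move_arm(slide=[[0.0159, 0.0357, 0], [0.0159, 0.0357, 0], [0.0159, 0.0357, 0], [0.0159, 0.0357, 0], [0.0159, 0.0357, 0], [0.0159, 0.0357, 0], [0.0159, 0.0357, 0], [0.0159, 0.0357, 0], [0.0159, 0.0357, 0], [0.0159, 0.0357, 0], [0.0159, 0.0357, 0], [0.0159, 0.0357, 0]], rot=[[0, 0, 0], [0, 0, 0], [0, 0, 0], [0, 0, 0], [0, 0, 0], [0, 0, 0], [0, 0, 0], [0, 0, 0], [0, 0, 0], [0, 0, 0], [0, 0, 0], [0, 0, 0]], claw=[40, 40, 40, 40, 40, 40, 40, 40, 40, 40, 40, 40])

```text
t: 2.95
position: [391.2, 214.6, 227.1]
tcp_rot: [[1.0, -0.001, 0.001], [-0.001, -1.0, 0.001], [0.001, -0.001, -1.0]]
contact_force: [1.8, -0.1, -0.5]
width: 34.9
grasp_force: 0.0
```

Request:
move_arm(slide=[[0.0159, 0.0357, 0], [0.0159, 0.0357, 0], [0.0159, 0.0357, 0], [0.0159, 0.0357, 0], [0.0159, 0.0357, 0], [0.0159, 0.0357, 0], [0.0159, 0.0357, 0], [0.0159, 0.0357, 0], [0, 0, 0.03], [0, 0, 0.03], [0, 0, 0.02], [0, 0, 0]], rot=[[0, 0, 0], [0, 0, 0], [0, 0, 0], [0, 0, 0], [0, 0, 0], [0, 0, 0], [0, 0, 0], [0, 0, 0], [0, 0, 0], [0, 0, 0], [0, 0, 0], [0, 0, 0]], claw=[40, 40, 40, 40, 40, 40, 40, 40, 40, 40, 40, 40])

```text
t: 3.95
position: [515.2, -70.1, 142.5]
tcp_rot: [[1.0, -0.003, -0.007], [-0.003, -1.0, -0.001], [-0.007, 0.001, -1.0]]
contact_force: [-0.9, -0.5, -0.6]
width: 35.5
grasp_force: 0.0
```

Request:
move_arm(slide=[[0, 0, 0.02], [0, 0, 0.02], [0, 0, 0.018], [0, 0, 0], [0, 0, 0], [0, 0, 0], [0, 0, 0], [0, 0, 0], [0, 0, 0]], rot=[[0, 0, 0], [0, 0, 0], [0, 0, 0], [0, 0, 0], [0, 0, 0], [0, 0, 0], [0, 0, 0], [0, 0, 0], [0, 0, 0]], claw=[40, 40, 40, 15, 15, 15, 15, 15, 15], grip_force=10)

```text
t: 4.7
position: [519.4, -68.8, 90.3]
tcp_rot: [[1.0, 0.001, 0.003], [0.001, -1.0, 0.001], [0.003, -0.001, -1.0]]
contact_force: [-1.6, 3.6, 7.4]
width: 17.6
grasp_force: 10.0
```

Request:
move_arm(slide=[[-0.0102, 0.0025, 0], [-0.0099, 0.0036, 0], [-0.0094, 0.0046, 0], [-0.0089, 0.0056, 0], [-0.0082, 0.0067, 0], [-0.0072, 0.0076, 0], [0, 0, 0], [0, 0, 0], [0, 0, 0]], rot=[[0, 0, 0], [0, 0, 0], [0, 0, 0], [0, 0, 0], [0, 0, 0], [0, 0, 0], [0, 0, 0], [0, 0, 0], [0, 0, 0]], claw=[15, 15, 15, 15, 15, 15, 15, 15, 15])

```text
t: 5.45
position: [461.9, -99.4, 89.2]
tcp_rot: [[1.0, -0.001, -0.003], [-0.001, -1.0, 0.001], [-0.003, -0.001, -1.0]]
contact_force: [-10.7, 9.7, 13.2]
width: 18.0
grasp_force: 10.0
```

```bash
cat >> h.py <<'E'
SEAT={"red":(477.7,-111.2),"yellow":(483.8,-221.3),"blue":(593.9,-215.2)}
E
python3 - <<'E'
from h import *
p=camera("top");cv2.imwrite("pics/d0.png",cv2.resize(p["image"][160:290,260:420],None,fx=4.6,fy=4.6,interpolation=cv2.INTER_CUBIC))
print(state()["position"],state()["contact_force"])
E
```

```text
[461.87649147 -99.39097022  89.21045253] [-11.19436836  10.25574715  13.83083084]
```

View pics/d0.png

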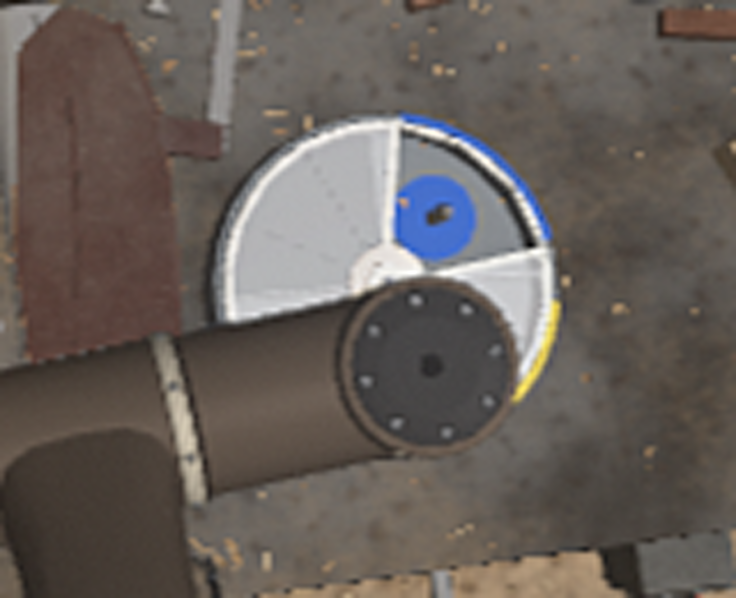

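Request:
move_arm(slide=[[0, 0, 0], [0, 0, 0], [0, 0, -0.03], [0, 0, -0.035], [0, 0, -0.035], [0.0176, -0.0348, 0], [0.0176, -0.0348, 0], [0.0176, -0.0348, 0], [0.0176, -0.0348, 0]], rot=[[0, 0, 0], [0, 0, 0], [0, 0, 0], [0, 0, 0], [0, 0, 0], [0, 0, -7], [0, 0, 0], [0, 0, 0], [0, 0, 0]], claw=[40, 40, 50, 60, 60, 60, 60, 60, 60])

```text
t: 6.25
position: [522.3, 46.4, 189.5]
tcp_rot: [[0.993, 0.121, 0.002], [0.121, -0.993, 0.001], [0.002, -0.0, -1.0]]
contact_force: [0.6, -1.1, 0.0]
width: 52.8
grasp_force: 0.0
```

```bash
cat >> h.py <<'E'
def mv(x,y,s=None):
    s=s or state();d=np.array([x,y,s["position"][2]])-s["position"];return np.round(np.array(s["tcp_rot"]).T@d,1)
def yaw(s): R=np.array(s["tcp_rot"]);return np.degrees(np.arctan2(R[1,0],R[0,0]))
def disc(p,col,z=5):
    m,S=cmask(p,col);m=m&(S>120)
    g=np.argwhere(m)[:,::-1].astype(float);P=np.array([atz(p,u,z)[:2] for u in g]);k=np.hypot(*(P-SEAT[col]).T)<42;P=P[k]
    return (P.max(0)+P.min(0))/2,P.mean(0),np.ptp(P,axis=0),k.sum()
E
python3 - <<'E'
from h import *
p=camera("top");s=state();print(s["position"],yaw(s))
for o in collars(p):print(*o)
print(disc(p,"blue"))
cv2.imwrite("pics/d1.png",cv2.resize(p["image"][160:290,270:420],None,fx=4.6,fy=4.6,interpolation=cv2.INTER_CUBIC))
i=p["image"];u=proj(p,[593.9,-215.2,62]);print("post tip pred",u,"foot",proj(p,[593.9,-215.2,5]))
E
```

```text
[525.27796119  51.22304953 189.35350453] 7.089395319955141
red 86 [219. 227.] [522.5 303.5   8. ] [492.6 202.1 738.8]
red 39 [176.5 246. ] [452.5 464.2   8. ] None
yellow 100 [242.5 217. ] [559.6 213.8   8. ] [533.8 185.  305. ]
yellow 124 [187.5 238.5] [480.3 422.9   8. ] [472.7 264.4 738.9]
blue 98 [233.5 196. ] [641.  248.1   8. ] [642.2 246.3  27.7]
(array([ 593.35199708, -215.04071791]), array([ 593.71428917, -214.56142463]), array([69.72625251, 62.57279233]), np.int64(228))
post tip pred [357.23279459 205.29131236] foot [354.0283926  206.82591719]
```

View pics/d1.png

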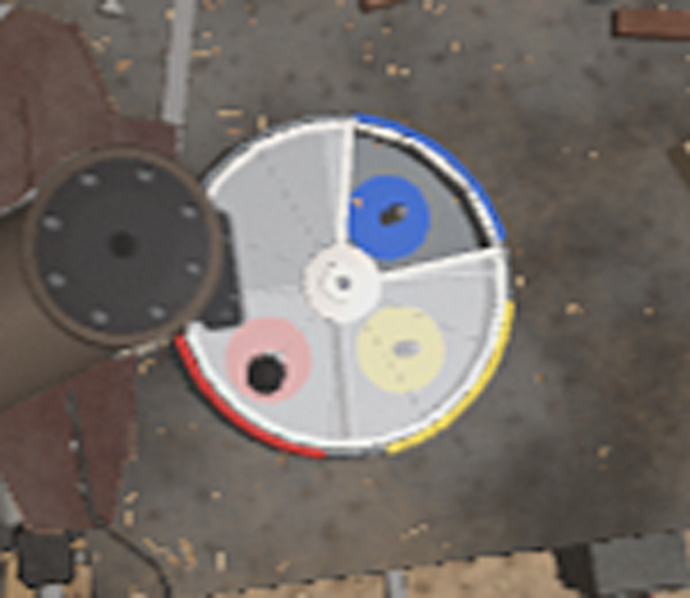

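Request:
move_arm(slide=[[0.0232, -0.0301, 0], [0.0232, -0.0301, 0], [0.0232, -0.0301, 0], [0.0232, -0.0301, 0], [0.0232, -0.0301, 0], [0.0232, -0.0301, 0], [0, 0, 0], [0, 0, 0.025], [0, 0, 0.035], [0, 0, 0.035], [0, 0, 0.035], [0, 0, 0]], rot=[[0, 0, 0], [0, 0, 0], [0, 0, 0], [0, 0, 0], [0, 0, 0], [0, 0, 0], [0, 0, -7], [0, 0, -7], [0, 0, -7], [0, 0, -7], [0, 0, -7], [0, 0, -5]], claw=[60, 60, 60, 60, 60, 60, 60, 60, 60, 60, 60, 60])

```text
t: 7.3
position: [633.7, 238.7, 50.7]
tcp_rot: [[0.678, 0.735, -0.01], [0.735, -0.678, -0.005], [-0.01, -0.004, -1.0]]
contact_force: [-1.2, -0.1, -0.2]
width: 52.3
grasp_force: 0.0
```

```bash
python3 - <<'E'
from h import *
p=camera("top");s=state();print(s["position"],yaw(s),mv(641.5,247.3,s))
E
```

```text
[635.31534577 239.40057593  53.86707192] 47.5939866203298 [10.  -0.8 -0.1]
```

Request:
move_arm(slide=[[0.01, 0, 0], [0, 0, 0.015], [0, 0, 0.015], [0, 0, 0.01], [0, 0, 0], [0, 0, 0], [0, 0, 0], [0, 0, 0], [0, 0, 0], [0, 0, 0]], rot=[[0, 0, 0], [0, 0, 0], [0, 0, 0], [0, 0, 0], [0, 0, 0], [0, 0, 0], [0, 0, 0], [0, 0, 0], [0, 0, 0], [0, 0, 0]], claw=[60, 60, 60, 60, 20, 20, 20, 20, 20, 20], grip_force=5)

```text
t: 8.18
position: [645.2, 249.0, 19.8]
tcp_rot: [[0.682, 0.731, 0.002], [0.731, -0.682, 0.001], [0.002, 0.001, -1.0]]
contact_force: [0.1, 0.7, 3.5]
width: 27.9
grasp_force: 5.0
```

Request:
move_arm(slide=[[0, 0, 0], [0, 0, 0], [0, 0, 0], [-0.001, 0, 0], [0, 0, 0], [0, 0, 0], [0, 0, 0], [0, 0, 0], [0, 0, 0], [0, 0, 0], [0, 0, 0], [0, 0, 0]], rot=[[0, 0, 0], [0, 0, 0], [0, 0, 7], [0, 0, 7], [0, 0, 7], [0, 0, 7], [0, 0, 7], [0, 0, 7], [0, 0, 7], [0, 0, 7], [0, 0, 7], [0, 0, 7]], claw=[55, 55, 55, 55, 55, 55, 55, 55, 55, 55, 55, 55])

```text
t: 9.18
position: [643.5, 247.7, 18.3]
tcp_rot: [[0.918, -0.396, -0.001], [-0.396, -0.918, -0.0], [-0.0, 0.0, -1.0]]
contact_force: [-0.7, 0.6, -0.1]
width: 48.0
grasp_force: 0.0
```

Request:
move_arm(slide=[[0, 0, 0.004], [0, 0, 0.003], [0, 0, 0], [0, 0, 0], [0, 0, 0], [0, 0, 0], [0, 0, 0], [0, 0, 0], [0, 0, 0], [0, 0, 0]], rot=[[0, 0, 7], [0, 0, 7], [0, 0, 6], [0, 0, 0], [0, 0, 0], [0, 0, 0], [0, 0, 0], [0, 0, 0], [0, 0, 0], [0, 0, 0]], claw=[55, 55, 55, 20, 20, 20, 20, 20, 20, 20], grip_force=15)

```text
t: 10.02
position: [643.7, 247.8, 11.6]
tcp_rot: [[0.732, -0.682, 0.0], [-0.682, -0.732, 0.0], [-0.0, -0.0, -1.0]]
contact_force: [-0.9, -0.2, 0.6]
width: 27.9
grasp_force: 15.0
```

Request:
move_arm(slide=[[0, 0, -0.03], [0, 0, -0.035], [0, 0, -0.035], [0.0233, 0.031, 0], [0.0233, 0.031, 0], [0.0233, 0.031, 0], [0.0233, 0.031, 0], [0.0233, 0.031, 0], [0.0233, 0.031, 0], [0.0233, 0.031, 0], [0.0233, 0.031, 0], [0.0233, 0.031, 0]], rot=[[0, 0, 0], [0, 0, 0], [0, 0, 0], [0, 0, 0], [0, 0, 0], [0, 0, 0], [0, 0, 0], [0, 0, 0], [0, 0, 0], [0, 0, 0], [0, 0, 0], [0, 0, 0]], claw=[20, 20, 20, 20, 20, 20, 20, 20, 20, 20, 20, 20])

```text
t: 11.02
position: [606.3, -100.9, 111.8]
tcp_rot: [[0.732, -0.681, 0.0], [-0.681, -0.732, 0.0], [0.0, -0.0, -1.0]]
contact_force: [0.7, -0.2, -0.2]
width: 27.7
grasp_force: 15.0
```

Request:
move_arm(slide=[[0.0233, 0.031, 0], [0.0233, 0.031, 0], [0.0233, 0.031, 0], [0, 0, 0], [0, 0, 0]], rot=[[0, 0, 0], [0, 0, 0], [0, 0, 0], [0, 0, 0], [0, 0, 0]], claw=[20, 20, 20, 20, 20])

```text
t: 11.43
position: [593.8, -217.1, 111.3]
tcp_rot: [[0.729, -0.684, -0.0], [-0.684, -0.729, 0.0], [-0.0, 0.0, -1.0]]
contact_force: [0.3, -0.1, -1.1]
width: 27.8
grasp_force: 15.0
```

```bash
python3 - <<'E'
from h import *
p=camera("scene");p2=camera("top");s=state();print(s["position"],s["width"],yaw(s),mv(593.9,-215.1,s))
for o in collars(p2):print(*o)
u=proj(p,s["position"]).astype(int);print(u)
cv2.imwrite("pics/d2.png",cv2.resize(p["image"][u[1]-45:u[1]+65,u[0]-80:u[0]+70],None,fx=5,fy=5,interpolation=cv2.INTER_CUBIC))
E
```

```text
[ 594.41135223 -214.84622598  111.44327825] 27.874794719173217 -43.022926708472724 [-0.2  0.5  0. ]
red 119 [219. 228.] [518.7 303.5   8. ] [519.9 300.7  25.3]
red 38 [176.5 246. ] [452.5 464.2   8. ] None
red 221 [215. 247.] [446.9 318.5   8. ] [448.8 315.7  26. ]
yellow 209 [243. 220.] [548.1 212.    8. ] [507.1 157.1 739.2]
yellow 122 [187.5 239. ] [478.4 422.9   8. ] [472.7 263.7 738.8]
[330 246]
```

View pics/d2.png

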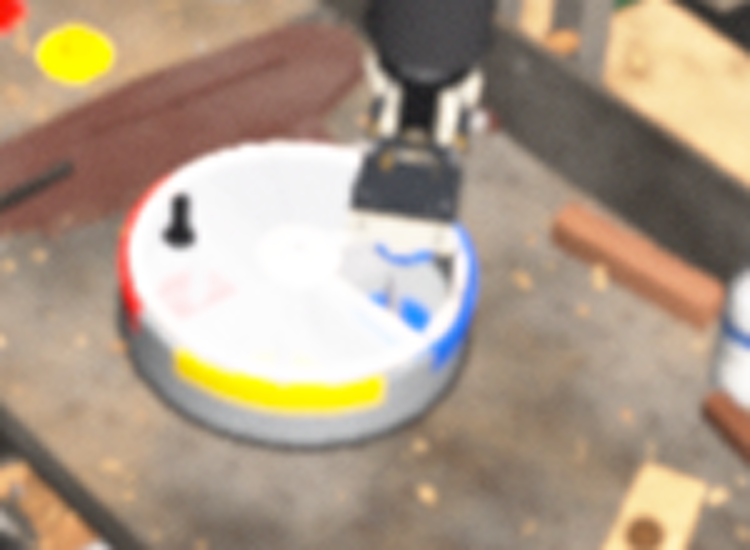

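Request:
move_arm(slide=[[0, 0, 0.015], [0, 0, 0.015], [0, 0, 0.01], [0, 0, 0.005], [0, 0, 0.005], [0, 0, 0]], rot=[[0, 0, 0], [0, 0, 0], [0, 0, 0], [0, 0, 0], [0, 0, 0], [0, 0, 0]], claw=[20, 20, 20, 20, 20, 20])

```text
t: 12.03
position: [594.4, -214.2, 60.8]
tcp_rot: [[0.732, -0.681, -0.001], [-0.681, -0.732, 0.0], [-0.001, 0.001, -1.0]]
contact_force: [0.2, -0.7, -1.7]
width: 27.4
grasp_force: 15.0
```

Request:
move_arm(slide=[[0, 0, 0.01], [0, 0, 0.01], [0, 0, 0.01], [0, 0, 0.008], [0, 0, 0], [0, 0, 0]], rot=[[0, 0, 0], [0, 0, 0], [0, 0, 0], [0, 0, 0], [0, 0, 0], [0, 0, 0]], claw=[20, 20, 20, 20, 20, 20])

```text
t: 12.53
position: [594.0, -215.0, 22.7]
tcp_rot: [[0.731, -0.682, -0.002], [-0.682, -0.731, 0.0], [-0.001, 0.001, -1.0]]
contact_force: [0.8, -0.1, 0.1]
width: 27.5
grasp_force: 15.0
```

Request:
move_arm(slide=[[0, 0, 0.003], [0, 0, 0], [0, 0, 0], [0, 0, 0], [0, 0, 0], [0, 0, -0.01], [0, 0, -0.035], [0, 0, -0.04], [0, 0, -0.04], [0, 0, -0.03], [0, 0, 0]], rot=[[0, 0, 0], [0, 0, 0], [0, 0, 0], [0, 0, 0], [0, 0, 0], [0, 0, 0], [0, 0, 0], [0, 0, 0], [0, 0, 0], [0, 0, 0], [0, 0, 0]], claw=[20, 45, 45, 45, 45, 45, 45, 45, 45, 45, 45])

```text
t: 13.45
position: [598.3, -215.9, 184.8]
tcp_rot: [[0.732, -0.681, 0.012], [-0.681, -0.732, -0.003], [0.011, -0.006, -1.0]]
contact_force: [2.1, -0.2, 1.1]
width: 39.2
grasp_force: 0.0
```

```bash
cat >> h.py <<'E'
CEN=np.array([535.8,-163.2])
def peg(p):
    v=cv2.cvtColor(p["image"],cv2.COLOR_BGR2HSV)[...,2];out=[]
    m=(v<60).astype(np.uint8);n,l,st,ce=cv2.connectedComponentsWithStats(m)
    for i in range(1,n):
        if 10<st[i,4]<80:
            P=atz(p,ce[i],112)[:2];d=P-CEN
            if 80<np.hypot(*d)<115: out.append((st[i,4],np.round(P,1),round(np.hypot(*d),1),np.round(np.degrees(np.arctan2(d[1],d[0])),1)))
    X=cloud(p);d=np.hypot(X[...,0]-CEN[0],X[...,1]-CEN[1]);k=(abs(d-95)<20)&(X[...,2]>103)&(X[...,2]<125)
    return out,k.sum(),np.round(X[k].mean(0),1)
E
python3 - <<'E'
from h import *
p=camera("top");s=state();print(s["position"],s["width"],mv(465,-99.9,s));print(peg(p))
print(proj(p,[465,-99.9,112]))
cv2.imwrite("pics/d3.png",cv2.resize(p["image"][160:290,270:420],None,fx=4.6,fy=4.6,interpolation=cv2.INTER_CUBIC))
print(peg(camera("scene")))
E
```

```text
[ 596.86788515 -215.32613992  181.29631288] 39.3705305776921 [-175.2    5.4   -1.3]
([(np.int32(14), array([ 557. , -257.9]), np.float64(97.0), np.float64(-77.4))], np.int64(0), array([nan, nan, nan]))
[328.93934663 240.47642391]
([], np.int64(20), array([ 459.9, -103.9,  111.2]))h.py:52: RuntimeWarning: Mean of empty slice.
  return out,k.sum(),np.round(X[k].mean(0),1)
  ret = um.true_divide(
```

View pics/d3.png

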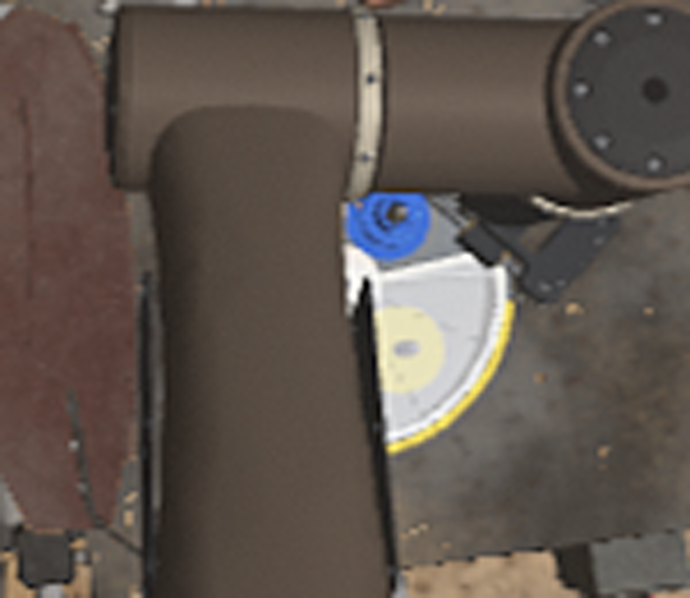

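Request:
move_arm(slide=[[-0.035, 0.001, 0], [-0.035, 0.001, 0], [-0.035, 0.001, 0], [-0.035, 0.001, 0], [-0.035, 0.001, 0], [0, 0, 0.03], [0, 0, 0.02], [0, 0, 0], [0, 0, 0]], rot=[[0, 0, 0], [0, 0, 0], [0, 0, 0], [0, 0, 0], [0, 0, 0], [0, 0, 0], [0, 0, 0], [0, 0, 0], [0, 0, 0]], claw=[45, 45, 45, 45, 45, 45, 45, 45, 45])

```text
t: 14.3
position: [462.1, -99.4, 124.9]
tcp_rot: [[0.732, -0.682, -0.003], [-0.682, -0.732, -0.001], [-0.002, 0.003, -1.0]]
contact_force: [0.5, -0.1, -0.2]
width: 39.6
grasp_force: 0.0
```

```bash
cat >> h.py <<'E'
def arc(a0,a1,n,yw,r=95.0):
    a=np.radians(np.linspace(a0,a1,n+1));P=CEN+r*np.c_[np.cos(a),np.sin(a)];d=np.diff(P,axis=0);t=np.radians(yw)
    x=np.array([np.cos(t),np.sin(t)]);y=np.array([np.sin(t),-np.cos(t)])
    return [[round(float(v@x)/1000,4),round(float(v@y)/1000,4),0] for v in d]
E
python3 - <<'E'
from h import *
s=state();print(s["position"],mv(463,-99,s));print(arc(138.2,48.2,12,-43))
E
```

```text
[462.1078866  -99.38020098 124.8676371 ] [ 0.4 -0.9 -0. ]
[[0.0006, -0.0124, 0], [0.0022, -0.0122, 0], [0.0037, -0.0118, 0], [0.0053, -0.0113, 0], [0.0067, -0.0105, 0], [0.008, -0.0095, 0], [0.0092, -0.0084, 0], [0.0102, -0.0071, 0], [0.011, -0.0057, 0], [0.0117, -0.0042, 0], [0.0121, -0.0027, 0], [0.0124, -0.0011, 0]]
```

Request:
move_arm(slide=[[0, 0, 0.02], [0, 0, 0.017], [0, 0, 0], [0, 0, 0], [0, 0, 0], [0, 0, 0], [0, 0, 0]], rot=[[0, 0, 0], [0, 0, 0], [0, 0, 0], [0, 0, 0], [0, 0, 0], [0, 0, 0], [0, 0, 0]], claw=[45, 45, 15, 15, 15, 15, 15], grip_force=5)

```text
t: 14.88
position: [464.1, -99.3, 89.8]
tcp_rot: [[0.732, -0.682, 0.002], [-0.682, -0.732, 0.0], [0.002, -0.001, -1.0]]
contact_force: [0.4, -0.8, 2.9]
width: 17.6
grasp_force: 5.0
```

Request:
move_arm(slide=[[0.0006, -0.0124, 0], [0.0022, -0.0122, 0], [0.0037, -0.0118, 0], [0.0053, -0.0113, 0], [0.0067, -0.0105, 0], [0.008, -0.0095, 0], [0.0092, -0.0084, 0], [0.0102, -0.0071, 0], [0.011, -0.0057, 0], [0.0117, -0.0042, 0], [0.0121, -0.0027, 0], [0.0124, -0.0011, 0]], rot=[[0, 0, 0], [0, 0, 0], [0, 0, 0], [0, 0, 0], [0, 0, 0], [0, 0, 0], [0, 0, 0], [0, 0, 0], [0, 0, 0], [0, 0, 0], [0, 0, 0], [0, 0, 0]], claw=[15, 15, 15, 15, 15, 15, 15, 15, 15, 15, 15, 15])

```text
t: 15.88
position: [598.6, -91.7, 87.8]
tcp_rot: [[0.732, -0.682, -0.001], [-0.682, -0.732, 0.0], [-0.001, 0.001, -1.0]]
contact_force: [-3.4, 0.9, 1.1]
width: 17.8
grasp_force: 5.0
```

Request:
move_arm(slide=[[0, 0, 0], [0, 0, 0], [0, 0, 0]], rot=[[0, 0, 0], [0, 0, 0], [0, 0, 0]], claw=[15, 15, 15])

```text
t: 16.13
position: [598.1, -91.3, 87.9]
tcp_rot: [[0.731, -0.682, 0.001], [-0.682, -0.731, 0.001], [0.0, -0.001, -1.0]]
contact_force: [3.7, 2.7, -6.5]
width: 17.6
grasp_force: 5.0
```

Request:
move_arm(slide=[[0, 0, 0], [0, 0, 0], [0, 0, -0.03], [0, 0, -0.04], [-0.0302, -0.0236, 0], [-0.0302, -0.0236, 0], [-0.0302, -0.0236, 0], [-0.0302, -0.0236, 0], [-0.0302, -0.0236, 0], [-0.0302, -0.0236, 0], [-0.0302, -0.0236, 0], [-0.0302, -0.0236, 0]], rot=[[0, 0, 0], [0, 0, 0], [0, 0, 0], [0, 0, 0], [0, 0, 0], [0, 0, 0], [0, 0, 0], [0, 0, 0], [0, 0, 0], [0, 0, 0], [0, 0, 0], [0, 0, 0]], claw=[45, 45, 50, 55, 60, 60, 60, 60, 60, 60, 60, 60])

```text
t: 17.13
position: [548.4, 212.7, 159.4]
tcp_rot: [[0.732, -0.682, 0.001], [-0.682, -0.732, 0.0], [0.0, -0.001, -1.0]]
contact_force: [0.4, 0.7, -0.3]
width: 52.4
grasp_force: 0.0
```

Request:
move_arm(slide=[[0, 0, 0.035], [0, 0, 0.035], [0, 0, 0.03], [0, 0, 0], [0, 0, 0]], rot=[[0, 0, 0], [0, 0, 0], [0, 0, 0], [0, 0, 0], [0, 0, 0]], claw=[60, 60, 60, 60, 60])

```text
t: 17.55
position: [548.5, 210.4, 58.1]
tcp_rot: [[0.732, -0.681, -0.002], [-0.681, -0.732, -0.002], [-0.0, 0.003, -1.0]]
contact_force: [0.3, 0.6, 0.1]
width: 52.5
grasp_force: 0.0
```

```bash
python3 - <<'E'
from h import *
p=camera("top");s=state();print(s["position"],mv(550.5,211.7,s))
for o in collars(p):print(*o)
SEAT["yellow"];print(disc(p,"yellow"),disc(p,"blue"))
cv2.imwrite("pics/d4.png",cv2.resize(p["image"][160:290,190:420],None,fx=3.4,fy=3.4,interpolation=cv2.INTER_CUBIC))
E
```

```text
[549.82744044 211.11751806  59.81869463] [ 0.1 -0.9  0. ]
red 135 [215.5 248. ] [443.1 316.6   8. ] [449.9 209.4 740.7]Traceback (most recent call last):
  File "<stdin>", line 4, in <module>
  File "h.py", line 42, in disc
    return (P.max(0)+P.min(0))/2,P.mean(0),np.ptp(P,axis=0),k.sum()
            ~~~~~^^^
    return umr_maximum(a, axis, None, out, keepdims, initial, where)
ValueError: zero-size array to reduction operation maximum which has no identity
```

Request:
move_arm(slide=[[0, 0, 0.02], [0, 0, 0.018], [0, 0, 0.01], [0, 0, 0], [0, 0, 0], [0, 0, 0], [0, 0, 0], [0, 0, 0], [0, 0, 0]], rot=[[0, 0, 0], [0, 0, 0], [0, 0, 0], [0, 0, 0], [0, 0, 0], [0, 0, 0], [0, 0, 0], [0, 0, 0], [0, 0, 0]], claw=[60, 60, 60, 20, 20, 20, 20, 20, 20], grip_force=5)

```text
t: 18.35
position: [550.1, 211.5, 11.8]
tcp_rot: [[0.732, -0.682, 0.002], [-0.682, -0.732, 0.001], [0.001, -0.002, -1.0]]
contact_force: [-0.8, 0.4, 7.1]
width: 27.2
grasp_force: 5.0
```

Request:
move_arm(slide=[[0, 0, 0], [0, 0, 0], [0, 0, 0], [0, 0, 0], [0, 0, 0], [0, 0, 0], [0, 0, 0], [0, 0, 0], [0, 0, 0], [0, 0, 0], [0, 0, 0], [0, 0, 0]], rot=[[0, 0, 0], [0, 0, 0], [0, 0, -7], [0, 0, -7], [0, 0, -7], [0, 0, -7], [0, 0, -7], [0, 0, -7], [0, 0, -7], [0, 0, -7], [0, 0, -7], [0, 0, -7]], claw=[55, 55, 55, 55, 55, 55, 55, 55, 55, 55, 55, 55])

```text
t: 19.35
position: [549.2, 210.9, 10.4]
tcp_rot: [[0.888, 0.459, -0.0], [0.459, -0.888, -0.0], [-0.0, 0.0, -1.0]]
contact_force: [-0.3, -0.1, -0.1]
width: 48.4
grasp_force: 0.0
```

Request:
move_arm(slide=[[0, 0, 0], [0, 0, 0], [0, 0, 0], [0, 0, 0], [0, 0, 0], [0, 0, 0], [0, 0, 0], [0, 0, 0], [0, 0, 0], [0, 0, 0]], rot=[[0, 0, -7], [0, 0, -7], [0, 0, -6], [0, 0, 0], [0, 0, 0], [0, 0, 0], [0, 0, 0], [0, 0, 0], [0, 0, 0], [0, 0, 0]], claw=[55, 55, 55, 20, 20, 20, 20, 20, 20, 20], grip_force=15)

```text
t: 20.18
position: [549.3, 211.0, 10.5]
tcp_rot: [[0.682, 0.731, -0.0], [0.731, -0.682, -0.0], [-0.0, -0.0, -1.0]]
contact_force: [-0.6, 0.4, -1.1]
width: 26.9
grasp_force: 15.0
```

Request:
move_arm(slide=[[0, 0, -0.03], [0, 0, -0.035], [0, 0, -0.037], [-0.0328, 0.0224, 0], [-0.0328, 0.0224, 0], [-0.0328, 0.0224, 0], [-0.0328, 0.0224, 0], [-0.0328, 0.0224, 0], [-0.0328, 0.0224, 0], [-0.0328, 0.0224, 0], [-0.0328, 0.0224, 0], [-0.0328, 0.0224, 0]], rot=[[0, 0, 0], [0, 0, 0], [0, 0, 0], [0, 0, 0], [0, 0, 0], [0, 0, 0], [0, 0, 0], [0, 0, 0], [0, 0, 0], [0, 0, 0], [0, 0, 0], [0, 0, 0]], claw=[20, 20, 20, 20, 20, 20, 20, 20, 20, 20, 20, 20])

```text
t: 21.18
position: [494.8, -144.1, 112.8]
tcp_rot: [[0.682, 0.731, 0.0], [0.731, -0.682, 0.0], [0.0, 0.0, -1.0]]
contact_force: [0.2, 0.1, -0.1]
width: 27.3
grasp_force: 15.0
```

Request:
move_arm(slide=[[-0.0328, 0.0224, 0], [-0.0328, 0.0224, 0], [0, 0, 0], [0, 0, 0], [0, 0, 0]], rot=[[0, 0, 0], [0, 0, 0], [0, 0, 0], [0, 0, 0], [0, 0, 0]], claw=[20, 20, 20, 20, 20])

```text
t: 21.6
position: [483.2, -221.1, 112.4]
tcp_rot: [[0.683, 0.73, -0.0], [0.73, -0.683, 0.0], [-0.0, -0.0, -1.0]]
contact_force: [0.2, 1.0, -0.9]
width: 26.4
grasp_force: 15.0
```

```bash
python3 - <<'E'
from h import *
p=camera("top");s=state();print(s["position"],yaw(s),mv(483.8,-221.3,s))
for o in collars(p):print(*o)
q=camera("scene")
cv2.imwrite("pics/d4.png",np.hstack([cv2.resize(p["image"][170:280,270:400],(390,330),interpolation=cv2.INTER_CUBIC),cv2.resize(q["image"][200:310,250:380],(390,330),interpolation=cv2.INTER_CUBIC)]))
E
```

```text
[ 483.50975534 -220.47425288  112.48494659] 46.992317031311224 [-0.4  0.8 -0. ]
red 120 [219. 228.] [518.7 303.5   8. ] [519.7 301.   26.4]
red 38 [176.5 246. ] [452.5 464.2   8. ] None
red 221 [215. 247.] [446.9 318.5   8. ] [448.8 315.7  27.2]
yellow 124 [187.5 239. ] [478.4 422.9   8. ] [472.7 263.7 739.1]
```

View pics/d4.png

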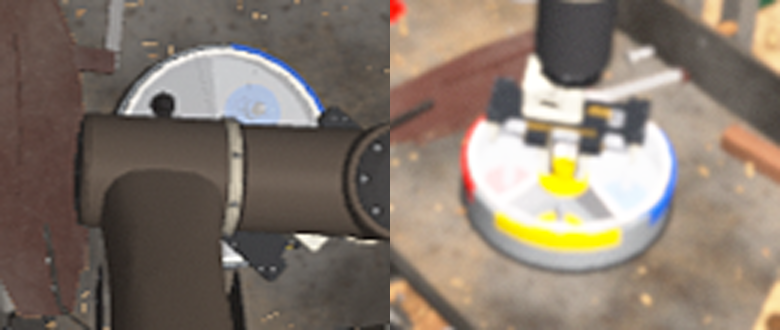

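Request:
move_arm(slide=[[0, 0, 0.015], [0, 0, 0.015], [0, 0, 0.01], [0, 0, 0.005], [0, 0, 0.005], [0, 0, 0]], rot=[[0, 0, 0], [0, 0, 0], [0, 0, 0], [0, 0, 0], [0, 0, 0], [0, 0, 0]], claw=[20, 20, 20, 20, 20, 20])

```text
t: 22.2
position: [483.4, -220.4, 61.9]
tcp_rot: [[0.681, 0.732, -0.001], [0.732, -0.681, 0.0], [-0.001, -0.001, -1.0]]
contact_force: [-0.3, -0.8, -0.4]
width: 27.4
grasp_force: 15.0
```

```bash
python3 - <<'E'
from h import *
for k in range(2):
    camera("top");s=state();print(s["position"],s["contact_force"])
E
```

```text
[ 483.67385737 -220.58095707   62.47454276] [-0.33923515 -0.04913168 -0.68815914]
[ 483.91463168 -220.74582388   62.85643866] [ 0.4125433   0.73669376 -1.12057808]
```

Threaded freely; go down, release, and lift.

Request:
move_arm(slide=[[0, 0, 0.01], [0, 0, 0.01], [0, 0, 0.01], [0, 0, 0.008], [0, 0, 0.004], [0, 0, 0], [0, 0, 0]], rot=[[0, 0, 0], [0, 0, 0], [0, 0, 0], [0, 0, 0], [0, 0, 0], [0, 0, 0], [0, 0, 0]], claw=[20, 20, 20, 20, 20, 20, 20])

```text
t: 22.88
position: [483.3, -221.0, 20.1]
tcp_rot: [[0.682, 0.731, -0.001], [0.731, -0.682, -0.0], [-0.001, -0.001, -1.0]]
contact_force: [0.4, -0.1, -1.1]
width: 26.8
grasp_force: 15.0
```

Request:
move_arm(slide=[[0, 0, 0], [0, 0, 0], [0, 0, 0], [0, 0, -0.01], [0, 0, -0.035], [0, 0, -0.04], [0, 0, -0.03], [0, 0, 0]], rot=[[0, 0, 0], [0, 0, 0], [0, 0, 0], [0, 0, 0], [0, 0, 0], [0, 0, 0], [0, 0, 0], [0, 0, 0]], claw=[45, 45, 45, 45, 45, 45, 45, 60])

```text
t: 23.55
position: [487.4, -221.9, 143.4]
tcp_rot: [[0.681, 0.732, 0.011], [0.732, -0.681, -0.003], [0.006, 0.01, -1.0]]
contact_force: [1.3, 0.9, 0.3]
width: 42.6
grasp_force: 0.0
```

Request:
move_arm(slide=[[0.0292, -0.0276, 0], [0.0292, -0.0276, 0], [0.0292, -0.0276, 0], [0.0292, -0.0276, 0], [0.0292, -0.0276, 0], [0.0292, -0.0276, 0], [0.0292, -0.0276, 0], [0.0292, -0.0276, 0], [0.0292, -0.0276, 0], [0.0292, -0.0276, 0], [0.0292, -0.0276, 0], [0.0292, -0.0276, 0]], rot=[[0, 0, 0], [0, 0, 0], [0, 0, 0], [0, 0, 0], [0, 0, 0], [0, 0, 0], [0, 0, 0], [0, 0, 0], [0, 0, 0], [0, 0, 0], [0, 0, 0], [0, 0, 0]], claw=[60, 60, 60, 60, 60, 60, 60, 60, 60, 60, 60, 60])

```text
t: 24.55
position: [479.8, 263.4, 136.8]
tcp_rot: [[0.682, 0.732, 0.001], [0.732, -0.682, 0.001], [0.002, 0.0, -1.0]]
contact_force: [1.1, 0.3, -0.3]
width: 52.7
grasp_force: 0.0
```

Request:
move_arm(slide=[[0.0292, -0.0276, 0], [0.0292, -0.0276, 0], [0.0292, -0.0276, 0], [0.0292, -0.0276, 0], [0, 0, 0], [0, 0, 0], [0, 0, 0], [0, 0, 0], [0, 0, 0], [0, 0, 0], [0, 0, 0], [0, 0, 0]], rot=[[0, 0, 0], [0, 0, 0], [0, 0, 0], [0, 0, 0], [0, 0, 7], [0, 0, 7], [0, 0, 7], [0, 0, 7], [0, 0, 7], [0, 0, 7], [0, 0, 7], [0, 0, 7]], claw=[60, 60, 60, 60, 60, 60, 60, 60, 60, 60, 60, 60])

```text
t: 25.55
position: [479.1, 422.0, 136.7]
tcp_rot: [[0.987, -0.162, 0.0], [-0.162, -0.987, 0.001], [0.0, -0.001, -1.0]]
contact_force: [0.6, 1.0, 0.0]
width: 52.5
grasp_force: 0.0
```

Request:
move_arm(slide=[[0, 0, 0.03], [0, 0, 0.03], [0, 0, 0.02], [0, 0, 0], [0, 0, 0], [0, 0, 0], [0, 0, 0]], rot=[[0, 0, 7], [0, 0, 7], [0, 0, 7], [0, 0, 7], [0, 0, 6], [0, 0, 0], [0, 0, 0]], claw=[60, 60, 60, 60, 60, 60, 60])

```text
t: 26.13
position: [479.3, 422.2, 56.4]
tcp_rot: [[0.734, -0.679, 0.001], [-0.679, -0.734, 0.001], [-0.0, -0.001, -1.0]]
contact_force: [-0.3, -0.6, -0.1]
width: 52.8
grasp_force: 0.0
```

```bash
python3 - <<'E'
from h import *
p=camera("top");s=state();print(s["position"],yaw(s),mv(480,422.3,s))
for o in collars(p):print(*o)
q=camera("scene")
for o in collars(q):print(*o)
m,S=cmask(p,"yellow");g=np.argwhere(m&(S>140))[:,::-1];P=np.array([atz(p,u,8)[:2] for u in g]);k=np.hypot(*(P-SEAT["yellow"]).T)<45;print(k.sum(),P[k].mean(0))
cv2.imwrite("pics/d5.png",np.hstack([cv2.resize(p["image"][170:280,270:400],(390,330),interpolation=cv2.INTER_CUBIC),cv2.resize(q["image"][200:310,250:380],(390,330),interpolation=cv2.INTER_CUBIC)]))
E
```

```text
[479.3584528  422.2767501   56.44644127] -42.7740399412153 [ 0.5 -0.5  0. ]
red 120 [219. 228.] [518.7 303.5   8. ] [519.8 300.5  27.3]
red 221 [215. 247.] [446.9 318.5   8. ] [448.8 209.6 739.6]
red 32 [175. 262.] [392.5 469.1   8. ] None
red 77 [249.  202.5] [518.2 305.4   8. ] [520.5 300.5  26.7]
red 128 [234.  205.5] [447.5 320.    8. ] [446.  315.1  26.1]
yellow 85 [221.5 192. ] [443.7 443.5   8. ] [440.8 432.3  27.7]
yellow 28 [294.5 191. ] [751.7 275.7   8. ] [733.1 251.5  32.9]
139 [ 483.57956177 -222.61827606]
```

View pics/d5.png

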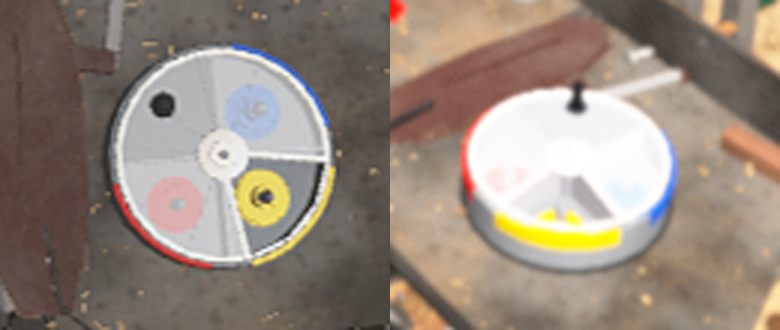

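Request:
move_arm(slide=[[-0.018, 0.0063, 0], [-0.018, 0.0062, 0], [0, 0, 0], [0, 0, 0.015], [0, 0, 0.015], [0, 0, 0.014], [0, 0, 0], [0, 0, 0], [0, 0, 0], [0, 0, 0], [0, 0, 0], [0, 0, 0]], rot=[[0, 0, 0], [0, 0, 0], [0, 0, 0], [0, 0, 0], [0, 0, 0], [0, 0, 0], [0, 0, 0], [0, 0, 0], [0, 0, 0], [0, 0, 0], [0, 0, 0], [0, 0, 0]], claw=[70, 70, 70, 70, 70, 70, 20, 20, 20, 20, 20, 20], grip_force=5)

```text
t: 27.23
position: [444.6, 437.7, 12.4]
tcp_rot: [[0.732, -0.682, 0.001], [-0.682, -0.732, 0.001], [-0.0, -0.001, -1.0]]
contact_force: [-0.4, -0.6, 3.5]
width: 28.0
grasp_force: 5.0
```

Gripped at 28 mm. Recentre at the other yaw.

Request:
move_arm(slide=[[0, 0, 0], [0, 0, 0], [0, 0, 0], [0, 0, 0], [0, 0, 0], [0, 0, 0], [0, 0, 0], [0, 0, 0], [0, 0, 0], [0, 0, 0], [0, 0, 0], [0, 0, 0]], rot=[[0, 0, 0], [0, 0, 0], [0, 0, -7], [0, 0, -7], [0, 0, -7], [0, 0, -7], [0, 0, -7], [0, 0, -7], [0, 0, -7], [0, 0, -7], [0, 0, -7], [0, 0, -7]], claw=[60, 60, 60, 60, 60, 60, 60, 60, 60, 60, 60, 60])

```text
t: 28.23
position: [444.3, 437.3, 11.6]
tcp_rot: [[0.888, 0.459, -0.0], [0.459, -0.888, -0.0], [-0.0, 0.0, -1.0]]
contact_force: [0.5, -0.2, 0.0]
width: 52.4
grasp_force: 0.0
```

Request:
move_arm(slide=[[0, 0, 0], [0, 0, 0], [0, 0, 0], [0, 0, 0], [0, 0, 0], [0, 0, 0], [0, 0, 0], [0, 0, 0], [0, 0, 0], [0, 0, 0]], rot=[[0, 0, -7], [0, 0, -7], [0, 0, -6], [0, 0, 0], [0, 0, 0], [0, 0, 0], [0, 0, 0], [0, 0, 0], [0, 0, 0], [0, 0, 0]], claw=[60, 60, 60, 20, 20, 20, 20, 20, 20, 20], grip_force=15)

```text
t: 29.07
position: [444.3, 437.4, 11.6]
tcp_rot: [[0.682, 0.731, 0.0], [0.731, -0.682, 0.0], [0.0, -0.0, -1.0]]
contact_force: [0.2, -0.4, -0.4]
width: 27.3
grasp_force: 15.0
```

```bash
python3 - <<'E'
from h import *
p=camera("top");s=state();print(s["position"],s["width"],yaw(s));d=mv(483.6,-221.4,s);print(d,d/17)
E
```

```text
[444.2730632  437.37683812  11.56291963] 27.36622780724008 46.97521045445291
[-454.8  478.2   -0. ] [-26.75294118  28.12941176  -0.        ]
```

Request:
move_arm(slide=[[0, 0, -0.03], [0, 0, -0.035], [0, 0, -0.035], [-0.02675, 0.02813, 0], [-0.02675, 0.02813, 0], [-0.02675, 0.02813, 0], [-0.02675, 0.02813, 0], [-0.02675, 0.02813, 0], [-0.02675, 0.02813, 0], [-0.02675, 0.02813, 0], [-0.02675, 0.02813, 0], [-0.02675, 0.02813, 0]], rot=[[0, 0, 0], [0, 0, 0], [0, 0, 0], [0, 0, 0], [0, 0, 0], [0, 0, 0], [0, 0, 0], [0, 0, 0], [0, 0, 0], [0, 0, 0], [0, 0, 0], [0, 0, 0]], claw=[20, 20, 20, 20, 20, 20, 20, 20, 20, 20, 20, 20])

```text
t: 30.12
position: [464.9, 86.8, 111.8]
tcp_rot: [[0.682, 0.731, 0.0], [0.731, -0.682, 0.0], [0.001, 0.0, -1.0]]
contact_force: [0.9, 0.5, -0.3]
width: 27.7
grasp_force: 15.0
```

Request:
move_arm(slide=[[-0.02675, 0.02813, 0], [-0.02675, 0.02813, 0], [-0.02675, 0.02813, 0], [-0.02675, 0.02813, 0], [-0.02675, 0.02813, 0], [-0.02675, 0.02813, 0], [-0.02675, 0.02813, 0], [-0.02675, 0.02813, 0], [0, 0, 0], [0, 0, 0], [0, 0, 0]], rot=[[0, 0, 0], [0, 0, 0], [0, 0, 0], [0, 0, 0], [0, 0, 0], [0, 0, 0], [0, 0, 0], [0, 0, 0], [0, 0, 0], [0, 0, 0], [0, 0, 0]], claw=[20, 20, 20, 20, 20, 20, 20, 20, 20, 20, 20])

```text
t: 31.03
position: [483.5, -221.5, 111.3]
tcp_rot: [[0.683, 0.73, -0.001], [0.73, -0.683, 0.0], [-0.0, -0.001, -1.0]]
contact_force: [-0.8, 0.6, -0.1]
width: 27.5
grasp_force: 15.0
```

```bash
python3 - <<'E'
from h import *
p=camera("top");camera("top");s=state();print(s["position"],s["width"],yaw(s),mv(483.6,-221.2,s))
for o in collars(p):print(*o)
E
```

```text
[ 483.8513926  -220.51248161  111.5606295 ] 27.568721171428216 47.05329304662407 [-0.7  0.3 -0. ]
red 120 [219. 228.] [518.7 303.5   8. ] [519.7 300.8  28.4]
red 51 [175.5 254. ] [422.4 467.6   8. ] None
red 220 [215. 247.] [446.9 318.5   8. ] [448.8 209.7 740. ]
```

Request:
move_arm(slide=[[0, 0, 0.015], [0, 0, 0.015], [0, 0, 0.01], [0, 0, 0.005], [0, 0, 0.005], [0, 0, 0]], rot=[[0, 0, 0], [0, 0, 0], [0, 0, 0], [0, 0, 0], [0, 0, 0], [0, 0, 0]], claw=[20, 20, 20, 20, 20, 20])

```text
t: 31.63
position: [483.8, -220.8, 60.9]
tcp_rot: [[0.681, 0.732, -0.001], [0.732, -0.681, 0.0], [-0.001, -0.001, -1.0]]
contact_force: [0.2, -0.3, -0.7]
width: 27.8
grasp_force: 15.0
```

Request:
move_arm(slide=[[0, 0, 0.006], [0, 0, 0.006], [0, 0, 0.002], [0, 0, 0], [0, 0, 0]], rot=[[0, 0, 0], [0, 0, 0], [0, 0, 0], [0, 0, 0], [0, 0, 0]], claw=[20, 20, 20, 20, 20])

```text
t: 32.05
position: [483.9, -221.5, 47.5]
tcp_rot: [[0.682, 0.731, -0.0], [0.731, -0.682, -0.0], [-0.0, -0.0, -1.0]]
contact_force: [-0.4, -0.1, -0.7]
width: 27.6
grasp_force: 15.0
```

Request:
move_arm(slide=[[0, 0, 0], [0, 0, 0], [0, 0, 0], [0, 0, -0.01], [0, 0, -0.035], [0, 0, -0.04], [0, 0, -0.04], [0.0346, -0.0009, 0], [0.0346, -0.0009, 0], [0.0346, -0.0009, 0], [0.0346, -0.0009, 0], [0.0346, -0.0009, 0]], rot=[[0, 0, 0], [0, 0, 0], [0, 0, 0], [0, 0, 0], [0, 0, 0], [0, 0, 0], [0, 0, 0], [0, 0, 0], [0, 0, 0], [0, 0, 0], [0, 0, 0], [0, 0, 0]], claw=[45, 45, 45, 45, 45, 45, 45, 45, 45, 45, 45, 45])

```text
t: 33.05
position: [599.5, -90.5, 174.0]
tcp_rot: [[0.682, 0.731, 0.001], [0.731, -0.682, 0.0], [0.001, 0.001, -1.0]]
contact_force: [-0.4, -0.6, 0.0]
width: 39.4
grasp_force: 0.0
```

Request:
move_arm(slide=[[0, 0, 0.03], [0, 0, 0.02], [0, 0, 0], [0, 0, 0], [0, 0, 0]], rot=[[0, 0, 0], [0, 0, 0], [0, 0, 0], [0, 0, 0], [0, 0, 0]], claw=[45, 45, 45, 45, 45])

```text
t: 33.47
position: [599.4, -92.1, 124.4]
tcp_rot: [[0.682, 0.732, 0.002], [0.732, -0.682, -0.0], [0.001, 0.002, -1.0]]
contact_force: [0.7, -0.4, 0.2]
width: 39.5
grasp_force: 0.0
```

```bash
python3 - <<'E'
from h import *
p=camera("top");q=camera("scene");s=state();print(s["position"],mv(598.3,-91.5,s));print(arc(48.5,-41.8,12,47))
cv2.imwrite("pics/d6.png",np.hstack([cv2.resize(p["image"][170:280,270:400],(390,330),interpolation=cv2.INTER_CUBIC),cv2.resize(q["image"][200:310,250:380],(390,330),interpolation=cv2.INTER_CUBIC)]))
E
```

```text
[599.5503195  -92.1044247  124.61082111] [-0.4 -1.3 -0. ]
[[-0.0005, 0.0125, 0], [-0.0021, 0.0123, 0], [-0.0037, 0.0119, 0], [-0.0052, 0.0113, 0], [-0.0067, 0.0105, 0], [-0.008, 0.0096, 0], [-0.0092, 0.0084, 0], [-0.0102, 0.0072, 0], [-0.0111, 0.0058, 0], [-0.0117, 0.0043, 0], [-0.0122, 0.0027, 0], [-0.0124, 0.0011, 0]]
```

View pics/d6.png

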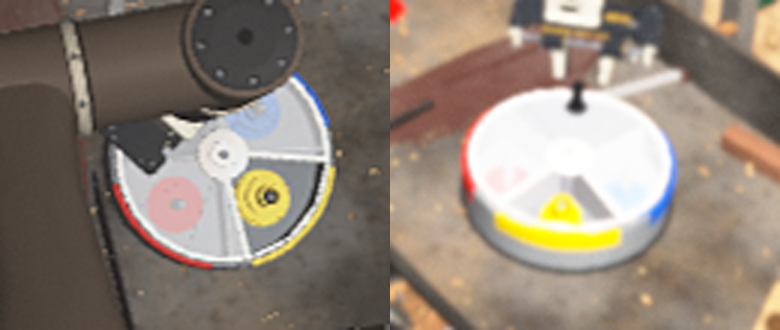

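Request:
move_arm(slide=[[0, 0, 0.02], [0, 0, 0.016], [0, 0, 0], [0, 0, 0], [0, 0, 0], [0, 0, 0], [0, 0, 0]], rot=[[0, 0, 0], [0, 0, 0], [0, 0, 0], [0, 0, 0], [0, 0, 0], [0, 0, 0], [0, 0, 0]], claw=[45, 45, 15, 15, 15, 15, 15], grip_force=5)

```text
t: 34.15
position: [599.6, -91.7, 88.1]
tcp_rot: [[0.682, 0.732, 0.002], [0.732, -0.682, 0.0], [0.002, 0.002, -1.0]]
contact_force: [-0.6, -0.0, 4.1]
width: 18.0
grasp_force: 5.0
```

Request:
move_arm(slide=[[-0.0005, 0.0125, 0], [-0.0021, 0.0123, 0], [-0.0037, 0.0119, 0], [-0.0052, 0.0113, 0], [-0.0067, 0.0105, 0], [-0.008, 0.0096, 0], [-0.0092, 0.0084, 0], [-0.0102, 0.0072, 0], [-0.0111, 0.0058, 0], [-0.0117, 0.0043, 0], [-0.0122, 0.0027, 0], [-0.0124, 0.0011, 0]], rot=[[0, 0, 0], [0, 0, 0], [0, 0, 0], [0, 0, 0], [0, 0, 0], [0, 0, 0], [0, 0, 0], [0, 0, 0], [0, 0, 0], [0, 0, 0], [0, 0, 0], [0, 0, 0]], claw=[15, 15, 15, 15, 15, 15, 15, 15, 15, 15, 15, 15])

```text
t: 35.15
position: [604.7, -227.0, 85.9]
tcp_rot: [[0.682, 0.731, -0.002], [0.731, -0.682, 0.001], [-0.001, -0.002, -1.0]]
contact_force: [-5.2, 7.8, 0.8]
width: 17.6
grasp_force: 5.0
```

Request:
move_arm(slide=[[0, 0, 0], [0, 0, 0], [0, 0, 0]], rot=[[0, 0, 0], [0, 0, 0], [0, 0, 0]], claw=[15, 15, 15])

```text
t: 35.4
position: [605.0, -226.6, 86.0]
tcp_rot: [[0.682, 0.731, -0.002], [0.731, -0.682, 0.0], [-0.001, -0.002, -1.0]]
contact_force: [-4.6, 1.3, -1.5]
width: 17.7
grasp_force: 5.0
```

Request:
move_arm(slide=[[0, 0, 0], [0, 0, 0], [0, 0, -0.03], [0, 0, -0.04], [0.0194, -0.0324, 0], [0.0194, -0.0324, 0], [0.0194, -0.0324, 0], [0.0194, -0.0324, 0], [0.0194, -0.0324, 0], [0.0194, -0.0324, 0], [0.0194, -0.0324, 0], [0.0194, -0.0324, 0]], rot=[[0, 0, 0], [0, 0, 0], [0, 0, 0], [0, 0, 0], [0, 0, 0], [0, 0, 0], [0, 0, 0], [0, 0, 0], [0, 0, 0], [0, 0, 0], [0, 0, 0], [0, 0, 0]], claw=[45, 45, 50, 60, 60, 60, 60, 60, 60, 60, 60, 60])

```text
t: 36.4
position: [523.4, 66.3, 157.6]
tcp_rot: [[0.681, 0.732, 0.003], [0.732, -0.681, 0.001], [0.003, 0.002, -1.0]]
contact_force: [0.7, 0.1, 0.2]
width: 52.6
grasp_force: 0.0
```

Request:
move_arm(slide=[[0.0194, -0.0324, 0], [0.0194, -0.0324, 0], [0.0194, -0.0324, 0], [0.0194, -0.0324, 0], [0.0194, -0.0324, 0], [0.0194, -0.0324, 0], [0.0194, -0.0324, 0], [0, 0, 0.035], [0, 0, 0.035], [0, 0, 0.03], [0, 0, 0], [0, 0, 0]], rot=[[0, 0, 0], [0, 0, 0], [0, 0, 0], [0, 0, 0], [0, 0, 0], [0, 0, 0], [0, 0, 0], [0, 0, 0], [0, 0, 0], [0, 0, 0], [0, 0, 0], [0, 0, 0]], claw=[60, 60, 60, 60, 60, 60, 60, 60, 60, 60, 60, 60])

```text
t: 37.4
position: [449.6, 318.1, 56.2]
tcp_rot: [[0.681, 0.732, -0.001], [0.732, -0.681, -0.002], [-0.002, 0.001, -1.0]]
contact_force: [-0.1, -0.1, 0.4]
width: 52.5
grasp_force: 0.0
```

```bash
python3 - <<'E'
from h import *
q=camera("scene");p=camera("top");s=state();print(s["position"],mv(448.4,317.8,s))
for o in collars(q)+collars(p):print(*o)
cv2.imwrite("pics/d7.png",np.hstack([cv2.resize(p["image"][170:280,270:400],(390,330),interpolation=cv2.INTER_CUBIC),cv2.resize(q["image"][160:270,200:330],(390,330),interpolation=cv2.INTER_CUBIC)]))
E
```

```text
[450.88884604 319.35067916  58.61947543] [-2.8 -0.8 -0. ]
red 79 [249. 202.] [520.  308.8   8. ] [519.4 299.2  26.1]
red 126 [234. 206.] [445.8 316.7   8. ] [  84.5 -451.   682.3]
yellow 29 [294.5 191. ] [751.7 275.7   8. ] [734.9 256.2  31.5]
red 43 [219. 251.] [431.6 303.3   8. ] [436.6 281.7 200.8]
```

View pics/d7.png

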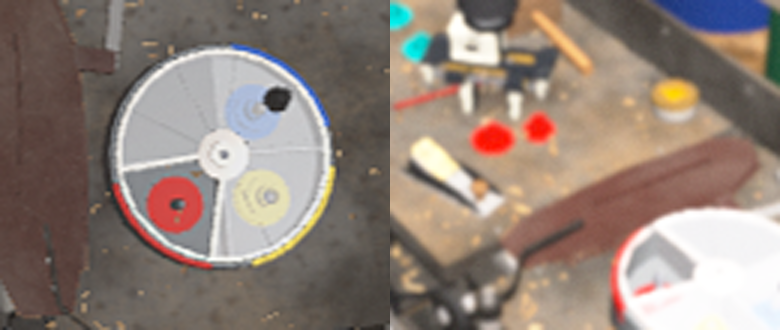

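Request:
move_arm(slide=[[-0.002, 0, 0.02], [0, 0, 0.015], [0, 0, 0.01], [0, 0, 0], [0, 0, 0], [0, 0, 0], [0, 0, 0], [0, 0, 0], [0, 0, 0]], rot=[[0, 0, 0], [0, 0, 0], [0, 0, 0], [0, 0, 0], [0, 0, 0], [0, 0, 0], [0, 0, 0], [0, 0, 0], [0, 0, 0]], claw=[60, 60, 60, 20, 20, 20, 20, 20, 20], grip_force=5)

```text
t: 38.25
position: [448.8, 317.3, 12.7]
tcp_rot: [[0.682, 0.732, 0.001], [0.732, -0.682, 0.002], [0.002, -0.0, -1.0]]
contact_force: [-0.9, 0.3, 7.3]
width: 27.7
grasp_force: 5.0
```

Request:
move_arm(slide=[[0, 0, 0], [0, 0, 0], [0, 0, 0], [0, 0, 0], [0, 0, 0], [0, 0, 0], [0, 0, 0], [0, 0, 0], [0, 0, 0], [0, 0, 0], [0, 0, 0], [0, 0, 0]], rot=[[0, 0, 0], [0, 0, 0], [0, 0, 7], [0, 0, 7], [0, 0, 7], [0, 0, 7], [0, 0, 7], [0, 0, 7], [0, 0, 7], [0, 0, 7], [0, 0, 7], [0, 0, 7]], claw=[55, 55, 55, 55, 55, 55, 55, 55, 55, 55, 55, 55])

```text
t: 39.25
position: [448.1, 316.2, 11.4]
tcp_rot: [[0.918, -0.396, -0.0], [-0.396, -0.918, -0.0], [-0.0, 0.001, -1.0]]
contact_force: [0.5, 0.2, -0.2]
width: 48.4
grasp_force: 0.0
```

Request:
move_arm(slide=[[0, 0, 0], [0, 0, 0], [0, 0, 0], [0, 0, 0], [0, 0, 0], [0, 0, 0], [0, 0, 0], [0, 0, 0], [0, 0, 0], [0, 0, 0]], rot=[[0, 0, 7], [0, 0, 7], [0, 0, 6], [0, 0, 0], [0, 0, 0], [0, 0, 0], [0, 0, 0], [0, 0, 0], [0, 0, 0], [0, 0, 0]], claw=[55, 55, 55, 20, 20, 20, 20, 20, 20, 20], grip_force=15)

```text
t: 40.08
position: [448.2, 316.4, 11.5]
tcp_rot: [[0.732, -0.681, -0.0], [-0.681, -0.732, -0.0], [0.0, 0.0, -1.0]]
contact_force: [0.4, -0.6, -1.1]
width: 27.4
grasp_force: 15.0
```

```bash
python3 - <<'E'
from h import *
camera("top");s=state();print(s["position"],s["width"],yaw(s));d=mv(477.6,-111.3,s);print(d,d/11)
E
```

```text
[448.18490677 316.4218986   11.5199803 ] 27.37247748450376 -42.965988181650914
[313.  292.9   0. ] [28.45454545 26.62727273  0.        ]
```

Request:
move_arm(slide=[[0, 0, -0.03], [0, 0, -0.035], [0, 0, -0.035], [0.02845, 0.02663, 0], [0.02845, 0.02663, 0], [0.02845, 0.02663, 0], [0.02845, 0.02663, 0], [0.02845, 0.02663, 0], [0.02845, 0.02663, 0], [0.02845, 0.02663, 0], [0.02845, 0.02663, 0], [0.02845, 0.02663, 0]], rot=[[0, 0, 0], [0, 0, 0], [0, 0, 0], [0, 0, 0], [0, 0, 0], [0, 0, 0], [0, 0, 0], [0, 0, 0], [0, 0, 0], [0, 0, 0], [0, 0, 0], [0, 0, 0]], claw=[20, 20, 20, 20, 20, 20, 20, 20, 20, 20, 20, 20])

```text
t: 41.13
position: [471.6, -35.2, 111.8]
tcp_rot: [[0.732, -0.681, 0.0], [-0.681, -0.732, 0.0], [0.0, -0.0, -1.0]]
contact_force: [0.8, -0.1, -1.2]
width: 27.5
grasp_force: 15.0
```

Request:
move_arm(slide=[[0.02845, 0.02663, 0], [0.02845, 0.02663, 0], [0, 0, 0], [0, 0, 0], [0, 0, 0]], rot=[[0, 0, 0], [0, 0, 0], [0, 0, 0], [0, 0, 0], [0, 0, 0]], claw=[20, 20, 20, 20, 20])

```text
t: 41.55
position: [477.0, -111.5, 111.4]
tcp_rot: [[0.73, -0.683, -0.0], [-0.683, -0.73, 0.0], [-0.0, 0.0, -1.0]]
contact_force: [-0.1, 0.6, -0.2]
width: 27.4
grasp_force: 15.0
```

```bash
python3 - <<'E'
from h import *
p=camera("top");camera("top");s=state();print(s["position"],s["width"],yaw(s),mv(477.6,-111.3,s))
for o in collars(p):print(*o)
E
```

```text
[ 477.29105698 -110.38609418  111.52588529] 27.232338590191024 -42.92856351897292 [ 0.8  0.5 -0. ]
red 120 [219. 228.] [518.7 303.5   8. ] [519.7 301.   26.2]
red 36 [176.5 246. ] [452.5 464.2   8. ] None
```

Request:
move_arm(slide=[[0, 0, 0.015], [0, 0, 0.015], [0, 0, 0.01], [0, 0, 0.005], [0, 0, 0.005], [0, 0, 0]], rot=[[0, 0, 0], [0, 0, 0], [0, 0, 0], [0, 0, 0], [0, 0, 0], [0, 0, 0]], claw=[20, 20, 20, 20, 20, 20])

```text
t: 42.15
position: [477.1, -110.4, 61.0]
tcp_rot: [[0.732, -0.681, -0.001], [-0.681, -0.732, -0.0], [-0.001, 0.001, -1.0]]
contact_force: [-0.9, -0.3, -1.5]
width: 27.5
grasp_force: 15.0
```

Request:
move_arm(slide=[[0, 0, 0.006], [0, 0, 0.006], [0, 0, 0], [0, 0, 0]], rot=[[0, 0, 0], [0, 0, 0], [0, 0, 0], [0, 0, 0]], claw=[20, 20, 20, 20])

```text
t: 42.48
position: [477.1, -111.2, 49.3]
tcp_rot: [[0.731, -0.682, -0.001], [-0.682, -0.731, -0.0], [-0.0, 0.001, -1.0]]
contact_force: [1.0, 0.8, -1.2]
width: 27.3
grasp_force: 15.0
```

Request:
move_arm(slide=[[0, 0, 0.01], [0, 0, 0.01], [0, 0, 0.009], [0, 0, 0], [0, 0, 0], [0, 0, 0], [0, 0, 0], [0, 0, -0.01], [0, 0, -0.035], [0, 0, -0.04], [0, 0, -0.03], [0, 0, 0]], rot=[[0, 0, 0], [0, 0, 0], [0, 0, 0], [0, 0, 0], [0, 0, 0], [0, 0, 0], [0, 0, 0], [0, 0, 0], [0, 0, 0], [0, 0, 0], [0, 0, 0], [0, 0, 0]], claw=[20, 20, 20, 20, 45, 45, 45, 45, 45, 45, 45, 60])

```text
t: 43.48
position: [481.4, -111.2, 142.6]
tcp_rot: [[0.732, -0.681, 0.011], [-0.681, -0.732, 0.0], [0.008, -0.008, -1.0]]
contact_force: [1.5, -0.3, 0.5]
width: 42.4
grasp_force: 0.0
```

Request:
move_arm(slide=[[-0.0228, -0.03015, 0], [-0.0228, -0.03015, 0], [-0.0228, -0.03015, 0], [-0.0228, -0.03015, 0], [-0.0228, -0.03015, 0], [-0.0228, -0.03015, 0], [-0.0228, -0.03015, 0], [-0.0228, -0.03015, 0], [-0.0228, -0.03015, 0], [-0.0228, -0.03015, 0], [-0.0228, -0.03015, 0], [0, 0, 0]], rot=[[0, 0, 0], [0, 0, 0], [0, 0, 0], [0, 0, 0], [0, 0, 0], [0, 0, 0], [0, 0, 0], [0, 0, 0], [0, 0, 0], [0, 0, 0], [0, 0, 0], [0, 0, -7]], claw=[60, 60, 60, 60, 60, 60, 60, 60, 60, 60, 60, 60])

```text
t: 44.48
position: [521.2, 308.4, 135.9]
tcp_rot: [[0.809, -0.588, 0.002], [-0.588, -0.809, 0.002], [0.001, -0.003, -1.0]]
contact_force: [1.1, 0.4, 0.6]
width: 52.4
grasp_force: 0.0
```

Request:
move_arm(slide=[[0, 0, 0.03], [0, 0, 0.03], [0, 0, 0.02], [0, 0, 0], [0, 0, 0], [0, 0, 0], [0, 0, 0], [0, 0, 0], [0, 0, 0], [0, 0, 0], [0, 0, 0], [0, 0, 0]], rot=[[0, 0, -7], [0, 0, -7], [0, 0, -7], [0, 0, -7], [0, 0, -7], [0, 0, -7], [0, 0, -7], [0, 0, -7], [0, 0, -7], [0, 0, -7], [0, 0, -7], [0, 0, -6]], claw=[60, 60, 60, 60, 60, 60, 60, 60, 60, 60, 60, 60])

```text
t: 45.48
position: [520.3, 302.6, 56.1]
tcp_rot: [[0.677, 0.736, 0.001], [0.736, -0.677, 0.001], [0.001, 0.0, -1.0]]
contact_force: [0.1, -0.7, -0.0]
width: 52.8
grasp_force: 0.0
```

```bash
python3 - <<'E'
from h import *
q=camera("scene");p=camera("top");s=state();print(s["position"],yaw(s),mv(520,302.7,s))
for o in collars(q)+collars(p):print(*o)
cv2.imwrite("pics/d8.png",np.hstack([cv2.resize(p["image"][170:280,270:400],(390,330),interpolation=cv2.INTER_CUBIC),cv2.resize(q["image"][160:270,200:330],(390,330),interpolation=cv2.INTER_CUBIC)]))
E
```

```text
[520.22538145 302.5455474   56.05994107] 47.11006824415892 [-0.  -0.3 -0. ]
red 77 [249. 202.] [520.  308.8   8. ] [517.3 302.5  28.6]
yellow 28 [294.5 191. ] [751.7 275.7   8. ] [732.3 248.4  32.3]
```

View pics/d8.png

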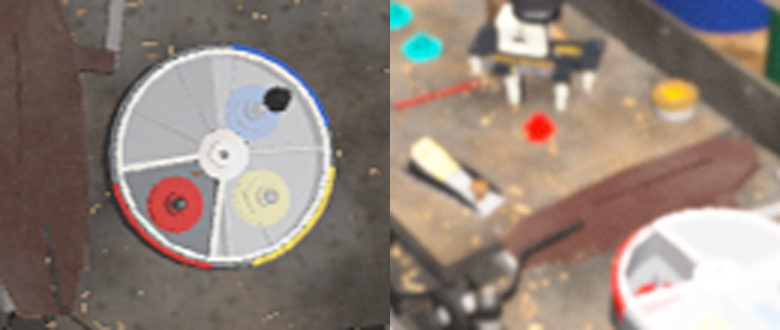

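Red wide sits on its post. Grip and centre red_narrow.

Request:
move_arm(slide=[[0, 0, 0.02], [0, 0, 0.015], [0, 0, 0.009], [0, 0, 0], [0, 0, 0], [0, 0, 0], [0, 0, 0], [0, 0, 0], [0, 0, 0]], rot=[[0, 0, 0], [0, 0, 0], [0, 0, 0], [0, 0, 0], [0, 0, 0], [0, 0, 0], [0, 0, 0], [0, 0, 0], [0, 0, 0]], claw=[60, 60, 60, 20, 20, 20, 20, 20, 20], grip_force=5)

```text
t: 46.33
position: [520.6, 302.9, 12.5]
tcp_rot: [[0.682, 0.731, 0.001], [0.731, -0.682, 0.001], [0.002, 0.0, -1.0]]
contact_force: [-0.5, -0.4, 2.7]
width: 28.6
grasp_force: 5.0
```

Request:
move_arm(slide=[[0, 0, 0], [0, 0, 0], [0, 0, 0], [0, 0, 0], [0, 0, 0], [0, 0, 0], [0, 0, 0], [0, 0, 0], [0, 0, 0], [0, 0, 0], [0, 0, 0], [0, 0, 0]], rot=[[0, 0, 0], [0, 0, 0], [0, 0, 7], [0, 0, 7], [0, 0, 7], [0, 0, 7], [0, 0, 7], [0, 0, 7], [0, 0, 7], [0, 0, 7], [0, 0, 7], [0, 0, 7]], claw=[55, 55, 55, 55, 55, 55, 55, 55, 55, 55, 55, 55])

```text
t: 47.33
position: [519.9, 302.3, 11.5]
tcp_rot: [[0.918, -0.396, -0.0], [-0.396, -0.918, -0.0], [-0.0, 0.0, -1.0]]
contact_force: [0.1, 1.1, 0.3]
width: 48.4
grasp_force: 0.0
```

Request:
move_arm(slide=[[0, 0, 0], [0, 0, 0], [0, 0, 0], [0, 0, 0], [0, 0, 0], [0, 0, 0], [0, 0, 0], [0, 0, 0], [0, 0, 0], [0, 0, 0]], rot=[[0, 0, 7], [0, 0, 7], [0, 0, 6], [0, 0, 0], [0, 0, 0], [0, 0, 0], [0, 0, 0], [0, 0, 0], [0, 0, 0], [0, 0, 0]], claw=[55, 55, 55, 20, 20, 20, 20, 20, 20, 20], grip_force=15)

```text
t: 48.17
position: [520.1, 302.4, 11.5]
tcp_rot: [[0.732, -0.681, -0.0], [-0.681, -0.732, -0.0], [0.0, 0.0, -1.0]]
contact_force: [0.3, 0.4, 0.2]
width: 28.0
grasp_force: 15.0
```

```bash
python3 - <<'E'
from h import *
camera("top");s=state();print(s["position"],s["width"],yaw(s));d=mv(477.3,-111.3,s);print(d,d/11)
E
```

```text
[520.07491902 302.39830072  11.54969208] 27.653935590758476 -42.96573387203364
[250.7 331.9  -0. ] [22.79090909 30.17272727 -0.        ]
```

Request:
move_arm(slide=[[0, 0, -0.03], [0, 0, -0.035], [0, 0, -0.035], [0.0228, 0.03017, 0], [0.0228, 0.03017, 0], [0.0228, 0.03017, 0], [0.0228, 0.03017, 0], [0.0228, 0.03017, 0], [0.0228, 0.03017, 0], [0.0228, 0.03017, 0], [0.0228, 0.03017, 0], [0.0228, 0.03017, 0]], rot=[[0, 0, 0], [0, 0, 0], [0, 0, 0], [0, 0, 0], [0, 0, 0], [0, 0, 0], [0, 0, 0], [0, 0, 0], [0, 0, 0], [0, 0, 0], [0, 0, 0], [0, 0, 0]], claw=[20, 20, 20, 20, 20, 20, 20, 20, 20, 20, 20, 20])

```text
t: 49.22
position: [484.4, -37.8, 111.8]
tcp_rot: [[0.732, -0.681, 0.0], [-0.681, -0.732, 0.0], [0.0, -0.0, -1.0]]
contact_force: [1.4, -0.9, -0.8]
width: 27.7
grasp_force: 15.0
```

Request:
move_arm(slide=[[0.0228, 0.03017, 0], [0.0228, 0.03017, 0], [0, 0, 0], [0, 0, 0], [0, 0, 0], [0, 0, 0]], rot=[[0, 0, 0], [0, 0, 0], [0, 0, 0], [0, 0, 0], [0, 0, 0], [0, 0, 0]], claw=[20, 20, 20, 20, 20, 20])

```text
t: 49.72
position: [477.4, -110.7, 111.6]
tcp_rot: [[0.732, -0.681, 0.0], [-0.681, -0.732, 0.0], [0.0, -0.0, -1.0]]
contact_force: [-0.5, -0.4, -0.5]
width: 27.8
grasp_force: 15.0
```

Request:
move_arm(slide=[[0, 0, 0.015], [0, 0, 0.015], [0, 0, 0.01], [0, 0, 0.005], [0, 0, 0.005], [0, 0, 0]], rot=[[0, 0, 0], [0, 0, 0], [0, 0, 0], [0, 0, 0], [0, 0, 0], [0, 0, 0]], claw=[20, 20, 20, 20, 20, 20])

```text
t: 50.22
position: [477.0, -110.6, 60.9]
tcp_rot: [[0.732, -0.681, -0.001], [-0.681, -0.732, -0.0], [-0.001, 0.001, -1.0]]
contact_force: [0.1, -0.6, 0.2]
width: 27.8
grasp_force: 15.0
```

Request:
move_arm(slide=[[0, 0, 0.006], [0, 0, 0.006], [0, 0, 0.002], [0, 0, 0], [0, 0, 0]], rot=[[0, 0, 0], [0, 0, 0], [0, 0, 0], [0, 0, 0], [0, 0, 0]], claw=[20, 20, 20, 20, 20])

```text
t: 50.63
position: [477.2, -111.4, 47.5]
tcp_rot: [[0.731, -0.682, -0.0], [-0.682, -0.731, -0.0], [-0.0, 0.0, -1.0]]
contact_force: [0.2, 0.7, 0.2]
width: 28.1
grasp_force: 15.0
```

Request:
move_arm(slide=[[0, 0, 0], [0, 0, 0], [0, 0, 0], [0, 0, -0.01], [0, 0, -0.035], [0, 0, -0.04], [0, 0, -0.04], [0.0345, -0.0006, 0], [0.0345, -0.0006, 0], [0.0345, -0.0006, 0], [0.0345, -0.0006, 0], [0.0345, -0.0006, 0]], rot=[[0, 0, 0], [0, 0, 0], [0, 0, 0], [0, 0, 0], [0, 0, 0], [0, 0, 0], [0, 0, 0], [0, 0, 0], [0, 0, 0], [0, 0, 0], [0, 0, 0], [0, 0, 0]], claw=[45, 45, 45, 45, 45, 45, 45, 45, 45, 45, 45, 45])

```text
t: 51.63
position: [606.5, -228.1, 173.0]
tcp_rot: [[0.732, -0.682, 0.001], [-0.682, -0.732, 0.0], [0.001, -0.001, -1.0]]
contact_force: [0.7, 1.0, 1.6]
width: 39.5
grasp_force: 0.0
```

Request:
move_arm(slide=[[0, 0, 0.03], [0, 0, 0.02], [0, 0, 0], [0, 0, 0], [0, 0, 0]], rot=[[0, 0, 0], [0, 0, 0], [0, 0, 0], [0, 0, 0], [0, 0, 0]], claw=[45, 45, 45, 45, 45])

```text
t: 52.05
position: [606.1, -226.9, 124.0]
tcp_rot: [[0.732, -0.681, 0.001], [-0.681, -0.732, -0.001], [0.001, -0.0, -1.0]]
contact_force: [-0.9, 0.0, 0.4]
width: 39.3
grasp_force: 0.0
```

```bash
python3 - <<'E'
from h import *
p=camera("top");q=camera("scene");s=state();print(s["position"],mv(605.5,-226.8,s));print(arc(-42.3,-131.8,12,-43))
cv2.imwrite("pics/d9.png",np.hstack([cv2.resize(p["image"][170:280,270:400],(390,330),interpolation=cv2.INTER_CUBIC),cv2.resize(q["image"][200:310,250:380],(390,330),interpolation=cv2.INTER_CUBIC)]))
E
```

```text
[ 606.40179544 -226.73498162  124.67205738] [-0.6  0.7 -0. ]
[[-0.0007, 0.0123, 0], [-0.0022, 0.0122, 0], [-0.0038, 0.0118, 0], [-0.0053, 0.0112, 0], [-0.0067, 0.0104, 0], [-0.008, 0.0094, 0], [-0.0092, 0.0083, 0], [-0.0102, 0.007, 0], [-0.011, 0.0057, 0], [-0.0116, 0.0042, 0], [-0.0121, 0.0027, 0], [-0.0123, 0.0011, 0]]
```

View pics/d9.png

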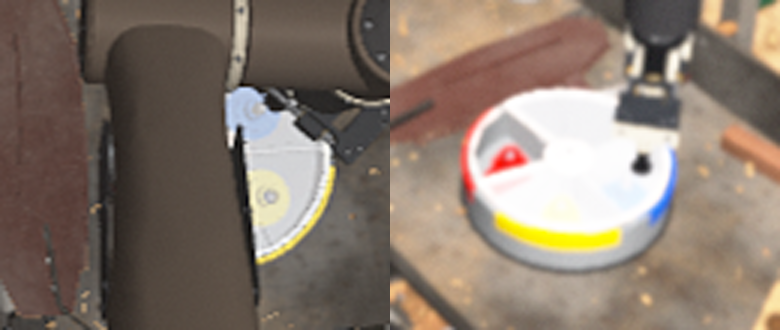

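Red stack is below the cap. Grip the peg and turn to closed.

Request:
move_arm(slide=[[0, 0, 0.02], [0, 0, 0.016], [0, 0, 0], [0, 0, 0], [0, 0, 0], [0, 0, 0], [0, 0, 0]], rot=[[0, 0, 0], [0, 0, 0], [0, 0, 0], [0, 0, 0], [0, 0, 0], [0, 0, 0], [0, 0, 0]], claw=[45, 45, 15, 15, 15, 15, 15], grip_force=5)

```text
t: 52.73
position: [606.3, -227.1, 88.2]
tcp_rot: [[0.732, -0.682, 0.002], [-0.682, -0.732, -0.001], [0.002, -0.001, -1.0]]
contact_force: [-1.9, -0.0, 3.0]
width: 17.6
grasp_force: 5.0
```

Request:
move_arm(slide=[[-0.0007, 0.0123, 0], [-0.0022, 0.0122, 0], [-0.0038, 0.0118, 0], [-0.0053, 0.0112, 0], [-0.0067, 0.0104, 0], [-0.008, 0.0094, 0], [-0.0092, 0.0083, 0], [-0.0102, 0.007, 0], [-0.011, 0.0057, 0], [-0.0116, 0.0042, 0], [-0.0121, 0.0027, 0], [-0.0123, 0.0011, 0]], rot=[[0, 0, 0], [0, 0, 0], [0, 0, 0], [0, 0, 0], [0, 0, 0], [0, 0, 0], [0, 0, 0], [0, 0, 0], [0, 0, 0], [0, 0, 0], [0, 0, 0], [0, 0, 0]], claw=[15, 15, 15, 15, 15, 15, 15, 15, 15, 15, 15, 15])

```text
t: 53.73
position: [471.3, -233.0, 86.4]
tcp_rot: [[0.731, -0.682, 0.002], [-0.682, -0.731, 0.001], [0.001, -0.002, -1.0]]
contact_force: [8.4, 5.3, -3.8]
width: 18.0
grasp_force: 5.0
```

Request:
move_arm(slide=[[0, 0, 0], [0, 0, 0], [0, 0, 0]], rot=[[0, 0, 0], [0, 0, 0], [0, 0, 0]], claw=[15, 15, 15])

```text
t: 53.98
position: [471.2, -232.6, 86.3]
tcp_rot: [[0.731, -0.682, 0.001], [-0.682, -0.731, 0.001], [-0.0, -0.002, -1.0]]
contact_force: [4.7, 7.0, -1.4]
width: 18.0
grasp_force: 5.0
```

Request:
move_arm(slide=[[0, 0, 0], [0, 0, 0], [0, 0, 0], [0, 0, -0.03], [0, 0, -0.04], [0, 0, -0.03], [-0.026, -0.03, 0], [-0.026, -0.03, 0], [-0.026, -0.03, 0], [-0.026, -0.03, 0], [-0.026, -0.03, 0], [-0.026, -0.03, 0]], rot=[[0, 0, 0], [0, 0, 0], [0, 0, 0], [0, 0, 0], [0, 0, 0], [0, 0, 0], [0, 0, 0], [0, 0, 0], [0, 0, 0], [0, 0, 0], [0, 0, 0], [0, 0, 0]], claw=[45, 45, 45, 45, 45, 45, 45, 45, 45, 45, 45, 45])

```text
t: 54.98
position: [479.0, 5.4, 186.4]
tcp_rot: [[0.731, -0.682, -0.001], [-0.682, -0.731, -0.0], [-0.0, 0.001, -1.0]]
contact_force: [1.3, 0.6, 0.5]
width: 39.2
grasp_force: 0.0
```

Request:
move_arm(slide=[[-0.026, -0.03, 0], [-0.026, -0.03, 0], [-0.026, -0.03, 0], [-0.026, -0.03, 0], [-0.026, -0.03, 0], [-0.026, -0.03, 0], [0, 0, 0], [0, 0, 0]], rot=[[0, 0, 0], [0, 0, 0], [0, 0, 0], [0, 0, 0], [0, 0, 0], [0, 0, 0], [0, 0, 0], [0, 0, 0]], claw=[45, 45, 45, 45, 45, 45, 45, 45])

```text
t: 55.65
position: [488.2, 243.4, 185.6]
tcp_rot: [[0.733, -0.68, -0.002], [-0.68, -0.733, -0.002], [-0.0, 0.002, -1.0]]
contact_force: [-0.1, -0.6, -0.7]
width: 39.4
grasp_force: 0.0
```

```bash
python3 - <<'E'
from h import *
p=camera("top");q=camera("scene");print(peg(p),peg(q),state()["position"])
for pp in(p,q):
    for d in boxes_of(pp,"cap_handle")[:2]:print(d)
# window spokes: white pixels at z=70, r 45..112, angle histogram
hsv=cv2.cvtColor(p["image"],cv2.COLOR_BGR2HSV)
g=np.argwhere((hsv[...,2]>195)&(hsv[...,1]<40))[:,::-1];P=np.array([atz(p,u,70)[:2] for u in g]);r=np.hypot(*(P-CEN).T);k=(r>45)&(r<112)
a=np.degrees(np.arctan2(*(P[k]-CEN).T[::-1]));h,e=np.histogram(a,bins=np.arange(-180,181,4));print([(int(e[i]),int(h[i])) for i in np.where(h>2)[0]])
for lo,hi in((-5,30),(65,105)):
    s=a[(a>lo)&(a<hi)];print(len(s),np.median(s) if len(s) else None)
for n,X in(("closed",[*(CEN+78*np.array([np.cos(np.radians(48.2)),np.sin(np.radians(48.2))])),70]),("peg",[472.5,-234,112])):print(n,X,proj(p,X))
cv2.imwrite("pics/d10.png",np.hstack([cv2.resize(p["image"][170:280,270:400],(520,440),interpolation=cv2.INTER_CUBIC),cv2.resize(q["image"][220:310,280:350],(280,440),interpolation=cv2.INTER_CUBIC)]))
E
```

```text
([(np.int32(43), array([ 465.5, -218.8]), np.float64(89.6), np.float64(-141.7))], np.int64(22), array([ 467.6, -229.3,  113.2])) ([], np.int64(24), array([ 464. , -232. ,  111.7])) [488.25975423 241.47837848 185.93961232]
{'position': [349.0, 226.0], 'confidence': 0.55}
{'position': [304.1, 252.6], 'confidence': 0.97}
[(-180, 25), (-176, 19), (-172, 26), (-168, 19), (-164, 14), (-160, 10), (-156, 10), (-152, 6), (-148, 8), (-144, 4), (-140, 4), (-128, 9), (-124, 12), (-120, 14), (-116, 20), (-112, 27), (-108, 27), (-104, 27), (-100, 27), (-96, 27), (-92, 23), (-88, 27), (-84, 27), (-80, 27), (-76, 28), (-72, 26), (-68, 24), (-64, 15), (-60, 16), (-56, 13), (-52, 10), (-48, 12), (-44, 13), (-40, 8), (-36, 10), (-32, 9), (-28, 15), (-24, 9), (-20, 14), (-16, 14), (-12, 16), (-8, 23), (-4, 25), (0, 27), (4, 27), (8, 7), (80, 24), (84, 9), (92, 5), (96, 19), (100, 28), (104, 28), (108, 27), (112, 15), (116, 6), (120, 4), (128, 4), (132, 6), (136, 6), (148, 9), (152, 14), (156, 26), (160, 25), (164, 29), (168, 22), (172, 14), (176, 4)]
93 2.1240148499747105
91 98.20824310402432
closed [np.float64(587.7895326794572), np.float64(-105.05287202473673), 70] [327.86039289 207.07482133]
peg [472.5, -234, 112] [366.70540711 237.86638483]
```

View pics/d10.png

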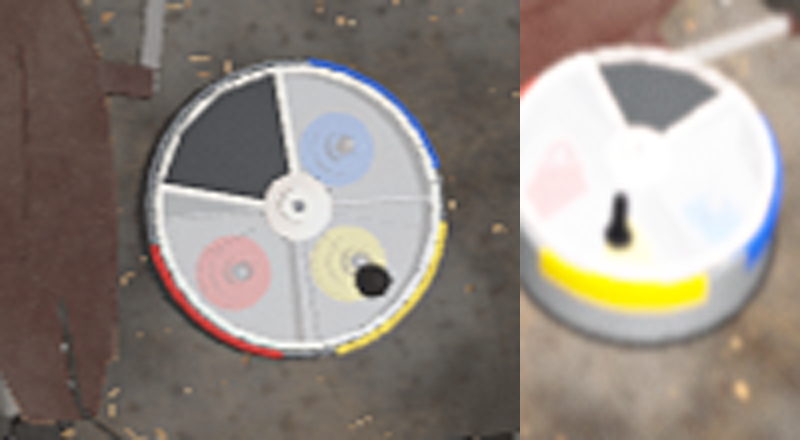

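Request:
move_arm(slide=[[0.0257, 0.02984, 0], [0.0257, 0.02984, 0], [0.0257, 0.02984, 0], [0.0257, 0.02984, 0], [0.0257, 0.02984, 0], [0.0257, 0.02984, 0], [0.0257, 0.02984, 0], [0.0257, 0.02984, 0], [0.0257, 0.02984, 0], [0.0257, 0.02984, 0], [0.0257, 0.02984, 0], [0.0257, 0.02984, 0]], rot=[[0, 0, 0], [0, 0, 0], [0, 0, 0], [0, 0, 0], [0, 0, 0], [0, 0, 0], [0, 0, 0], [0, 0, 0], [0, 0, 0], [0, 0, 0], [0, 0, 0], [0, 0, 0]], claw=[45, 45, 45, 45, 45, 45, 45, 45, 45, 45, 45, 45])

```text
t: 56.85
position: [468.9, -232.7, 187.1]
tcp_rot: [[0.73, -0.683, 0.001], [-0.683, -0.73, -0.0], [0.001, -0.001, -1.0]]
contact_force: [1.3, 0.6, 0.5]
width: 39.5
grasp_force: 0.0
```

Request:
move_arm(slide=[[0, 0, 0], [0, 0, 0], [0, 0, 0], [0, 0, 0], [0, 0, 0], [0, 0, 0], [0, 0, 0], [0, 0, 0], [0, 0, 0], [0, 0, 0], [0, 0, 0], [0, 0, 0]], rot=[[0, 0, -7], [0, 0, -7], [0, 0, -7], [0, 0, -7], [0, 0, -7], [0, 0, -7], [0, 0, -7], [0, 0, -7], [0, 0, -7], [0, 0, -7], [0, 0, -7], [0, 0, -7]], claw=[50, 50, 50, 50, 50, 50, 50, 50, 50, 50, 50, 50])

```text
t: 57.85
position: [469.2, -230.8, 186.8]
tcp_rot: [[0.752, 0.659, 0.0], [0.659, -0.752, -0.0], [0.0, 0.0, -1.0]]
contact_force: [0.1, -0.5, -0.4]
width: 43.8
grasp_force: 0.0
```

Request:
move_arm(slide=[[0, 0, 0.025], [0, 0, 0.025], [0, 0, 0], [0, 0, 0]], rot=[[0, 0, -6], [0, 0, 0], [0, 0, 0], [0, 0, 0]], claw=[50, 50, 50, 50])

```text
t: 58.18
position: [468.8, -230.6, 136.2]
tcp_rot: [[0.683, 0.73, -0.003], [0.73, -0.683, 0.0], [-0.002, -0.002, -1.0]]
contact_force: [-0.4, 0.3, 1.0]
width: 44.0
grasp_force: 0.0
```

```bash
python3 - <<'E'
from h import *
camera("top");s=state();print(s["position"],yaw(s),mv(469.5,-231,s))
E
```

```text
[ 470.00778774 -230.70017381  137.39215167] 46.91948099436378 [-0.6 -0.2  0. ]
```

Request:
move_arm(slide=[[0, 0, 0.02], [0, 0, 0.018], [0, 0, 0.01], [0, 0, 0], [0, 0, 0], [0, 0, 0], [0, 0, 0], [0, 0, 0], [0, 0, 0]], rot=[[0, 0, 0], [0, 0, 0], [0, 0, 0], [0, 0, 0], [0, 0, 0], [0, 0, 0], [0, 0, 0], [0, 0, 0], [0, 0, 0]], claw=[50, 50, 50, 15, 15, 15, 15, 15, 15], grip_force=5)

```text
t: 58.98
position: [470.8, -230.1, 89.5]
tcp_rot: [[0.682, 0.732, 0.001], [0.732, -0.682, -0.0], [0.001, 0.001, -1.0]]
contact_force: [-1.8, 0.6, 3.7]
width: 18.1
grasp_force: 5.0
```

Request:
move_arm(slide=[[0, 0.0022, 0], [0, 0.0022, 0], [0, 0, 0], [0, 0, 0]], rot=[[0, 0, 0], [0, 0, 0], [0, 0, 0], [0, 0, 0]], claw=[15, 15, 15, 15])

```text
t: 59.32
position: [474.3, -233.3, 89.3]
tcp_rot: [[0.682, 0.732, 0.001], [0.732, -0.682, -0.001], [0.0, 0.001, -1.0]]
contact_force: [-0.3, -1.2, 5.3]
width: 17.9
grasp_force: 5.0
```

Request:
move_arm(slide=[[0, 0, 0], [0, 0, 0], [0, 0, 0], [0, 0, -0.03], [0, 0, -0.04], [0, 0, -0.03], [0.0285, -0.0265, 0], [0.0285, -0.0265, 0], [0.0285, -0.0265, 0], [0.0285, -0.0265, 0], [0.0285, -0.0265, 0], [0.0285, -0.0265, 0]], rot=[[0, 0, 0], [0, 0, 0], [0, 0, 0], [0, 0, 0], [0, 0, 0], [0, 0, 0], [0, 0, 0], [0, 0, 0], [0, 0, 0], [0, 0, 0], [0, 0, 0], [0, 0, 0]], claw=[45, 45, 45, 45, 45, 45, 45, 45, 45, 45, 45, 45])

```text
t: 60.32
position: [473.4, 2.4, 188.7]
tcp_rot: [[0.682, 0.731, 0.0], [0.731, -0.682, 0.0], [0.001, 0.0, -1.0]]
contact_force: [1.4, 0.3, 0.0]
width: 39.4
grasp_force: 0.0
```

Request:
move_arm(slide=[[0.0285, -0.0265, 0], [0.0285, -0.0265, 0], [0.0285, -0.0265, 0], [0.0285, -0.0265, 0], [0.0285, -0.0265, 0], [0, 0, 0], [0, 0, 0], [0, 0, 0]], rot=[[0, 0, 0], [0, 0, 0], [0, 0, 0], [0, 0, 0], [0, 0, 0], [0, 0, 0], [0, 0, 0], [0, 0, 0]], claw=[45, 45, 45, 45, 45, 45, 45, 45])

```text
t: 60.98
position: [473.7, 195.2, 188.1]
tcp_rot: [[0.681, 0.732, -0.001], [0.732, -0.681, -0.001], [-0.001, -0.0, -1.0]]
contact_force: [-0.2, -0.2, -0.3]
width: 39.3
grasp_force: 0.0
```

```bash
python3 - <<'E'
from h import *
p=camera("top");print(state()["position"])
for o in collars(p):print(*o)
C=np.array([535.6,-163.2]);hsv=cv2.cvtColor(p["image"],cv2.COLOR_BGR2HSV)
g=np.argwhere((hsv[...,2]<110))[:,::-1];P=np.array([atz(p,u,70)[:2] for u in g]);d=P-C;r=np.hypot(*d.T);a=np.degrees(np.arctan2(d[:,1],d[:,0]));k=(r>45)&(r<112)&(a>-10)&(a<105)
h,e=np.histogram(a[k],bins=np.arange(-10,106,2));print([(int(e[i]),int(h[i])) for i in np.where(h>0)[0]])
E
```

```text
[473.79369829 194.56300835 188.27498185]
red 38 [176.5 246. ] [452.5 464.2   8. ] None
[(14, 2), (16, 11), (18, 15), (20, 12), (22, 13), (24, 13), (26, 14), (28, 14), (30, 13), (32, 14), (34, 12), (36, 13), (38, 15), (40, 13), (42, 19), (44, 9), (46, 13), (48, 14), (50, 11), (52, 15), (54, 13), (56, 13), (58, 15), (60, 13), (62, 14), (64, 14), (66, 13), (68, 14), (70, 14), (72, 13), (74, 14), (76, 14), (78, 12), (80, 15), (82, 13), (84, 4)]
```

```bash
python3 -c "
from cell import finish_job
print(finish_job())"
```

```text
the job is handed in; nothing more can be done
None
```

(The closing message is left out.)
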